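# Set the flywheel mark and close the drive housing

## Task

Turn the flywheel inside the open drive housing until its black line stands at the very top. Then fit the access panel: hold it tilted so that its tongue goes in under the housing's lip first, and lower the other edge gently, without letting it fall, until the panel lies flat on its seat inside the rim with the tongue still under the lip and the line still at the top. Let go of it there.

Things in the scene. Friction and masses are not known exactly. Their poses are not given: they have to be found in the camera images.
- housing: grey cast drive housing, open on top, fixed to the bench: 172 long (x) x 144 wide (y; 170 over the feet) x 110 mm high. Origin at the centre of its underside, z up; x points away from the robot (within 0.25 rad), to the end with the lip. The opening is 100 mm wide (y) and runs from x = -62 to +58 mm, down to a floor at z = 6 mm
- seat (a point): middle of the flat seat for the panel that runs round the opening, housing (0, 0, 94) mm; axes as the housing's. A low rim 5 mm higher than the seat bounds it at the front (inner face x = -80 mm from here) and at both sides (y = +-65 mm); at the back stands a wall (inner face x = +78 mm) that carries the lip
- lip_edge (a point): middle of the lip's free lower edge, housing (64, 0, 105) mm; axes as the housing's. The lip spans the full width and reaches 14 mm forward from the back wall over the seat, with an 11 mm high gap between seat and lip; it is 5 mm thick (top at 110 mm)
- wheel_top (a point): where the flywheel's line has to come to: the highest point of the wheel's rim, mid-width, housing (0, 0, 86) mm, 8 mm below the seat; axes as the housing's
- mark (a point): middle of the black line across the flywheel's rim, on the rim surface (40 mm from the axis). It starts low in the housing, out of sight, and turns with the wheel
- wheel (a joint): turn of the flywheel, an aluminium disc 80 mm in diameter, 16 mm wide, flat sides; level shaft (10 mm thick, hub 26 mm thick x 32 mm wide) along the housing's y, 46 mm above its underside. 0 or 6.28 = line at the top; positive moves the wheel's top towards the lip. Turns either way, more than a full turn; slight friction (0.02 N m) stops it when let go
- handle (a point): centre of the handle bar on the loose access panel (lies flat on the bench at the start), 31 mm above the plate's underside. The bar is 12 (x) x 64 (y) x 18 mm high with flat upright faces, on two posts over the plate's middle; its top is 40 mm above the plate's underside, and 18 mm are free below it. Axes as the panel's: x to the tongue, z up
- panel: loose access panel: brushed metal plate 150 long (x, tongue included) x 120 wide (y) x 4 mm thick, about 0.28 kg, with a dark handle bar across its middle. Origin at the middle of its underside; x points to the tongue (away from the robot at the start, within 0.25 rad), z up
- tongue (a point): middle of the lower edge of the tongue's tip, panel (75, 0, 0) mm. The tongue is the last 14 mm of the plate and only 90 mm wide; axes as the panel's
- front_edge (a point): middle of the lower edge of the panel's front, opposite the tongue, panel (-75, 0, 0) mm; axes as the panel's

How it is judged:
By the outcome, as a careful person would: the job done as asked, in the order asked, and still so for the second after the job is handed in, with the robot touching nothing.
It also fails if it takes over 72 s, if anything falls off the work surface, if the arm or the gripper's body presses on something with over 40 N, if the wrist force passes 120 N, or if a joint passes its speed limit or range.

## Robot

A 6-joint arm with a two-finger parallel gripper is mounted at the origin on a cart in front of the work surface, level with it; the furniture and walls round the work are solid. World frame = base frame: x ahead of the robot, y to its left, z up, the work surface at z = 0. Lengths are in m, angles in rad, forces in N, time in s.
With the tool pointing down it reaches from about 0.3 to 0.85 m from the base axis. Payload 5.4 kg.
Tool frame: the origin (TCP) lies at the very end of the fingers, on their centre line; the grasp point (between the pads) lies robot.grip_depth behind it (robot.grip_depth is the distance from the TCP to the grasp point, in m); z points along the fingers, x is the direction in which the jaws open and shut, and the axes are right-handed (so a half turn about z gives the same grasp; the last joint's range is limited). The gripper opens to 85 mm and grips with 20 to 120 N. Pads are 22 mm wide; open, the fingers measure 114 mm over their backs; the gripper's body (76 mm by 85 mm) begins 54 mm behind the grasp point. The pads swing forward as they close: fully open they stand 13 mm farther back than shut.
Start: joints at [-1.477, 0.158, 1.597, -0, 1.386, -0.21], TCP at [0.172, -0.549, 0.231] pointing down, gripper open.
Joint ranges: [-2.91, 2.91], [-0.94, 2.29], [0.18, 2.7], [-1.29, 4.43], [0.17, 2.64], [-3, 3]. Speed limits (rad/s): [2.57, 2.57, 3.14, 3.14, 3.14, 3.14].

## Interface

Orientations are given as a 3x3 rotation matrix whose columns are the frame's x, y, z axes.
In Python, from workcell import telemetry, viewer, workorder, robot gives the robot as it stands.
- The arm moves only by the tool step_arm, never from a script. Its arguments are lists of equal length, an entry for each row: "gripper": the closure in counts, from 0 (fully open) to 255 (shut); "travel": the shift along the tool's x, y, z in m, a list of three; "delta_rot": the turn, a rotation vector about the tool's x, y, z in degrees, a list of three. In form: {"gripper": [gripper, ...], "travel": [[dx, dy, dz], ...], "delta_rot": [[ax, ay, az], ...]}. A call has 1 to 10 rows; each row is the pose to reach, as a shift and turn from the pose commanded when the call began, along the tool's axes at that moment; what a row does not reach only later rows make up. A row lasts 1/10 s, in which the tool goes at most 50 mm and 8.59 degrees, less where a joint would pass 70% of its speed; a pose out of reach is approached as far as the arm can. A call with a gripper value outside its range is refused whole. The fingers move at their own pace and stop on an object; the grip force is fixed at half the most. Time passes only in rows, so rows that repeat a pose let the fingers close. It gives the time, the measured TCP pose, the force and the opening at its end, in the units of the state.
- telemetry.state(): the state, without advancing time (a new reading comes with each control period).
- viewer.camera(name): name is "scene" or "top"; returns a dict with "img" (400x640x3 uint8, red, green, blue), "fovy" (degrees; the focal length in pixels is half the picture's height over the tangent of half this angle, whatever the lens; pixels are square), "cx", "cy" (the principal point, pixels), "eye" and "attitude" of the camera in the world. Camera axes: x right, y down, z forward; pixel columns grow to the right and rows downward; lengths in m; the calibration is good to about 2 mm. A picture is of the moment at which its call begins. There is no depth.
- workorder.close_job(): hands the job in, once; it reports no verdict.
The state is a dict: "time": time; "joint_positions": joint angles; "qd": joint speeds; "tau": joint torques, N m; "eef_pos": TCP position; "tcp_rot": TCP orientation; "contact_force": force on the tool from outside, world axes, zero at the start; "wrist_torque": the same for the moment, N m; "grip_width": opening from 0.0 (shut) to 1.0 (fully open).
Only numpy, scipy, OpenCV 4.12 (cv2) and the standard library are available. Lean on these libraries where they do the work, as an engineer would, in place of code of your own. Each camera call takes 0.05 s, during which the arm holds its last target.

## Working session

There is one attempt and no reset: what is moved stays moved. The work goes in short steps, Python scripts to look and compute and a tool call to move; the robot and the scene stay as the last step left them, time stands still between calls to the robot, and variables do not carry over. Pictures are saved under pics/ and viewed, and the job is handed in when it is done.

Besides the shell and the picture viewer there is one more tool, called after "Request:" as name(argument=value, ...) on one line, values as JSON. step_arm: Moves the arm, as the interface text tells. Its arguments: {"type":"object","properties":{"gripper":{"type":"array","items":{"type":"number"}},"travel":{"type":"array","items":{"type":"array","items":{"type":"number"}}},"delta_rot":{"type":"array","items":{"type":"array","items":{"type":"number"}}}},"required":["gripper","travel","delta_rot"]}

```bash
ls; mkdir -p pics; python3 - <<'E'
from workcell import telemetry, viewer, robot
import cv2
print(telemetry.state()); print(robot.grip_depth, dir(robot))
for n in("scene","top"):
    c=viewer.camera(n); cv2.imwrite(f"pics/{n}0.png",c["img"][:,:,::-1]); print(n,c["fovy"],c["cx"],c["cy"],c["eye"],c["attitude"], [k for k in c])
E
```

```text
pics
{'time': 0.0, 'joint_positions': array([-1.47710520e+00,  1.59065821e-01,  1.59827451e+00, -2.46764483e-05,
        1.38617955e+00, -2.10128617e-01]), 'qd': array([ 0.00079321,  0.00108199, -0.00061977, -0.00062459,  0.00027639,
        0.00080906]), 'tau': array([ 3.43697457e-04, -3.95993400e+01, -3.31433094e+01, -2.21419664e-04,
        8.46140203e-03, -1.87433881e-05]), 'eef_pos': array([ 0.17191927, -0.54805361,  0.2302863 ]), 'tcp_rot': array([[ 2.99171337e-01, -9.54199387e-01, -2.04451050e-04],
       [-9.54197537e-01, -2.99171167e-01,  1.91650840e-03],
       [-1.88989700e-03, -3.78277691e-04, -9.99998143e-01]]), 'contact_force': array([-4.20115087e-01, -4.74538905e-01,  1.38733686e-04]), 'wrist_torque': array([ 0.00485048,  0.0639327 , -0.05125645]), 'grip_width': 0.9993428716295956}
0.0187 ['MotionError', '__class__', '__delattr__', '__dict__', '__dir__', '__doc__', '__eq__', '__format__', '__ge__', '__getattribute__', '__getstate__', '__gt__', '__hash__', '__init__', '__init_subclass__', '__le__', '__lt__', '__module__', '__ne__', '__new__', '__reduce__', '__reduce_ex__', '__repr__', '__setattr__', '__sizeof__', '__str__', '__subclasshook__', '__weakref__', 'grip_depth']
scene 50.90525764373504 326.21031991637557 199.19395693770926 [ 0.25741421 -0.70006588  0.7079678 ] [[ 0.88715374 -0.32222244  0.33034974]
 [-0.46105607 -0.64935001  0.60479076]
 [ 0.01963545 -0.68885213 -0.7246359 ]] ['img', 'fovy', 'cx', 'cy', 'eye', 'attitude']
top 53.75342681626256 319.61134024243813 203.85548209754685 [ 0.48745774 -0.14591134  0.92890195] [[-0.01682652 -0.99592582  0.08859249]
 [-0.99973358  0.01535807 -0.01723102]
 [ 0.01580021 -0.08885882 -0.9959189 ]] ['img', 'fovy', 'cx', 'cy', 'eye', 'attitude']
```

View pics/scene0.png

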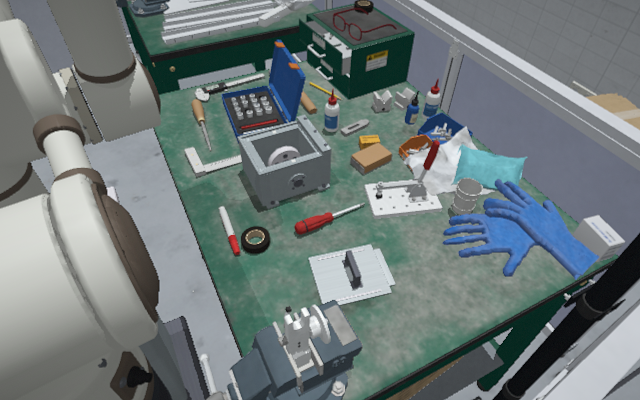

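View pics/top0.png

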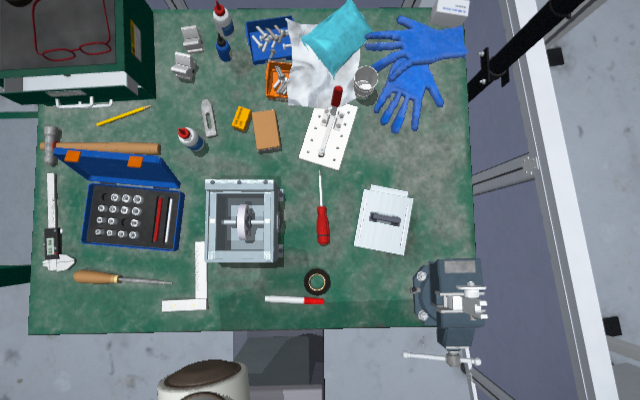

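The scene view has the housing near (285,160) and the panel near (350,272). In the top view they are near (243,222) and (384,219). Next I'll look closer.

```bash
python3 - <<'E'
import cv2,numpy as np
t=cv2.imread("pics/top0.png"); s=cv2.imread("pics/scene0.png")
a=cv2.resize(t[165:275,195:295],None,fx=4,fy=4,interpolation=2)
b=cv2.resize(t[175:265,340:425],None,fx=4,fy=4,interpolation=2)
cv2.imwrite("pics/top0h.png",a);cv2.imwrite("pics/top0p.png",b)
cv2.imwrite("pics/sc0h.png",cv2.resize(s[110:215,230:340],None,fx=5,fy=5,interpolation=2))
E
```

```text
(no output)
```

View pics/top0h.png

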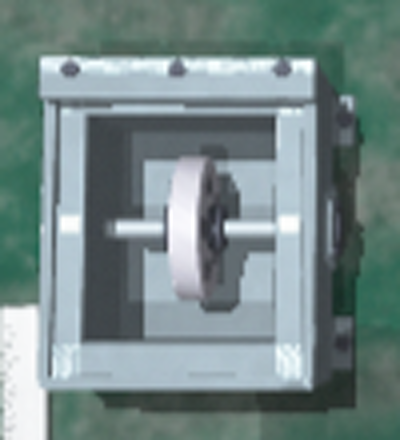

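View pics/top0p.png

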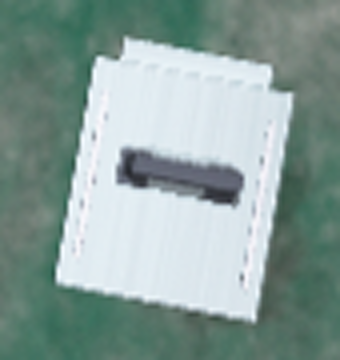

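View pics/sc0h.png

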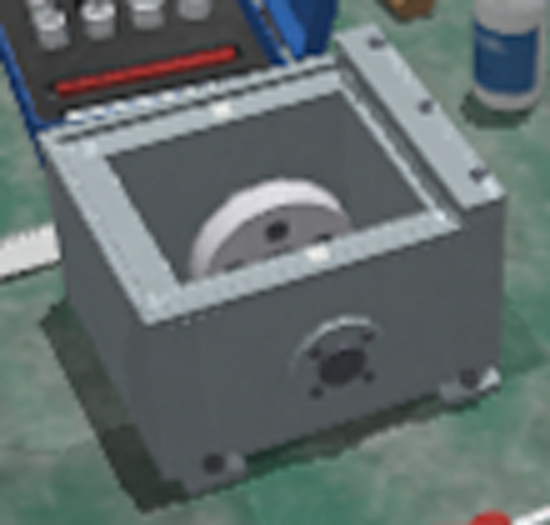

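```bash
cat > h.py <<'E'
import cv2,numpy as np
from workcell import telemetry, viewer, robot
def cam(n,save=None):
    c=viewer.camera(n)
    if save: cv2.imwrite(f"pics/{save}.png",c["img"][:,:,::-1])
    c["f"]=200/np.tan(np.radians(c["fovy"]/2)); return c
def ray(c,u,v,z):
    d=np.array(c["attitude"])@np.array([(u-c["cx"])/c["f"],(v-c["cy"])/c["f"],1.]); e=np.array(c["eye"])
    return e+d*(z-e[2])/d[2]
def proj(c,p):
    q=np.array(c["attitude"]).T@(np.array(p)-np.array(c["eye"]))
    return np.array([c["cx"]+c["f"]*q[0]/q[2],c["cy"]+c["f"]*q[1]/q[2]])
def fit2(local,world):  # planar rigid fit
    L=np.array(local)[:,:2];W=np.array(world)[:,:2]
    l=L-L.mean(0);w=W-W.mean(0)
    a=np.arctan2((l[:,0]*w[:,1]-l[:,1]*w[:,0]).sum(),(l*w).sum())
    R=np.array([[np.cos(a),-np.sin(a)],[np.sin(a),np.cos(a)]])
    t=W.mean(0)-R@L.mean(0)
    return a,t,(W-(L@R.T+t))
E
python3 - <<'E'
from h import *
t=cam("top")
s=cam("scene")
# panel mask
g=cv2.cvtColor(t["img"],cv2.COLOR_RGB2HSV)
m=((g[...,2]>150)&(g[...,1]<60)).astype(np.uint8)
m[:, :345]=0;m[:,425:]=0;m[:175]=0;m[265:]=0
cs,_=cv2.findContours(m,0,cv2.CHAIN_APPROX_NONE);k=max(cs,key=cv2.contourArea);h=cv2.convexHull(k)
ap=cv2.approxPolyDP(k,3,True)[:,0]; print("panel poly",ap.tolist(),cv2.contourArea(k))
r=cv2.minAreaRect(k); print(r)
bp=cv2.boxPoints(r); W=np.array([ray(t,*p,0.004) for p in bp]); print(W, np.linalg.norm(np.diff(W,axis=0),axis=1))
# dark handle
d=(g[...,2]<110)&(g[...,1]<110); d[:, :366]=0;d[:,403:]=0;d[:208]=0;d[230:]=0
cs,_=cv2.findContours(d.astype(np.uint8),0,1);k=max(cs,key=cv2.contourArea);rr=cv2.minAreaRect(k);print("handle",rr,ray(t,*rr[0],0.035))
o=lambda u,v:((u+.5)/4-.5+195,(v+.5)/4-.5+165)
P=[((86,72,.110),(40,58)),((86,-72,.110),(310,58)),((-86,72,.099),(42,388)),((-86,-72,.099),(312,388))]
W=[ray(t,*o(*u),l[2]) for l,u in P]
a,tt,res=fit2([np.array(l)/[1000,1000,1] for l,_ in P],W); print("housing top",a,tt,res*1000)
o=lambda u,v:((u+.5)/5-.5+230,(v+.5)/5-.5+110)
P=[((86,72,.110),(338,35)),((86,-72,.110),(503,195)),((-86,72,.099),(40,133)),((-86,-72,.099),(150,322))]
W=[ray(s,*o(*u),l[2]) for l,u in P]
a,tt,res=fit2([np.array(l)/[1000,1000,1] for l,_ in P],W); print("housing scene",a,tt,res*1000)
E
```

```text
panel poly [[371, 184], [369, 190], [363, 191], [354, 245], [403, 255], [413, 198], [407, 196], [407, 191]] 3085.0
((383.8399963378906, 218.8800048828125), (51.1612434387207, 64.39876556396484), 10.30484676361084)
[[ 0.46981772 -0.23798575  0.004     ]
 [ 0.61858616 -0.26894574  0.004     ]
 [ 0.59498165 -0.3878174   0.004     ]
 [ 0.44656617 -0.35511519  0.004     ]] [0.15195582 0.12119259 0.15197562]
handle ((383.8753662109375, 220.73512268066406), (28.791156768798828, 7.188380718231201), 19.798877716064453) [ 0.52623143 -0.30671967  0.035     ]
housing top -0.009300564342728027 [0.52907103 0.00901814] [[ 0.04283996 -1.33817614]
 [-0.64374536  2.13756694]
 [ 0.86963695 -2.49753895]
 [-0.26873155  1.69814814]]
housing scene 0.007532369190424922 [0.52253557 0.00505091] [[-13.98823537  -3.96222184]
 [  0.28164593  -1.22781046]
 [  7.92895791   1.7574705 ]
 [  5.77763153   3.4325618 ]]
```

```bash
python3 - <<'E'
import cv2,numpy as np
t=cv2.imread("pics/top0.png"); s=cv2.imread("pics/scene0.png")
def crop(i,x,y,w,h,k,n):
    a=cv2.resize(i[y:y+h,x:x+w],None,fx=k,fy=k,interpolation=2)
    a=cv2.convertScaleAbs(a,alpha=1.2)
    for j in range(0,w,10): cv2.putText(a,str(x+j),(j*k,8),0,.3,(0,0,255)); a[:4,j*k]=(0,0,255); cv2.line(a,(j*k,0),(j*k,h*k),(0,0,255),1) if 0 else None
    for j in range(0,h,10): cv2.putText(a,str(y+j),(0,j*k),0,.3,(0,0,255))
    a[::10*k,::k]=(0,255,255); a[::k,::10*k]=(0,255,255)
    cv2.imwrite(f"pics/{n}.png",a)
crop(t,200,175,90,75,8,"t1a");
crop(t,200,220,90,50,8,"t1b")
crop(s,235,110,100,75,8,"s1")
E
```

```text
(no output)
```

View pics/t1a.png

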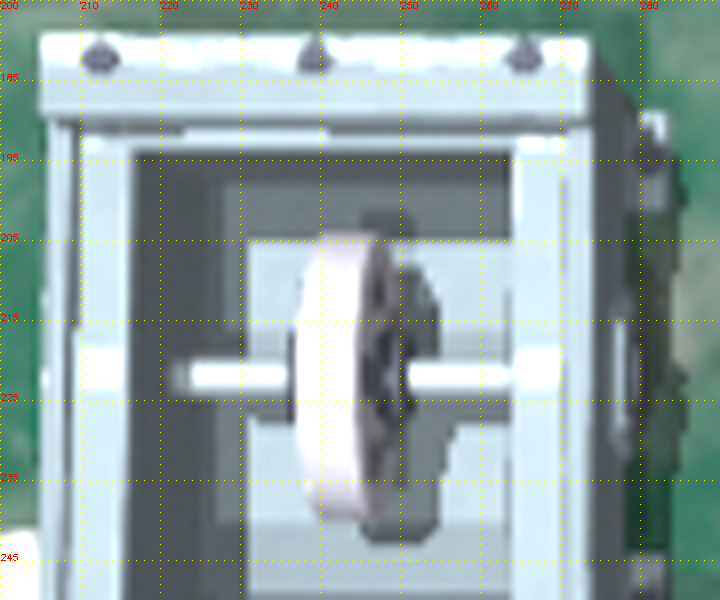

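View pics/t1b.png

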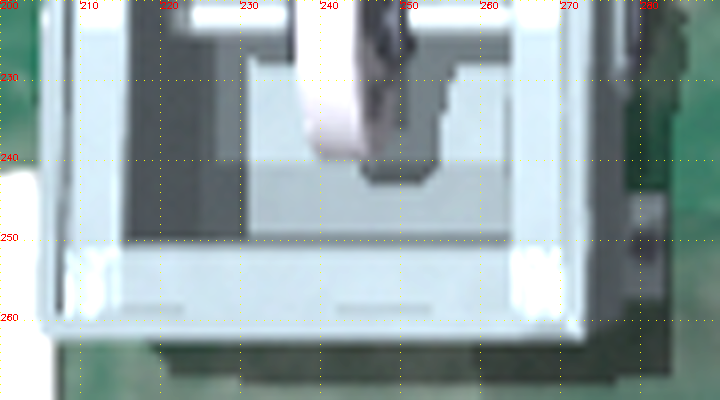

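View pics/s1.png

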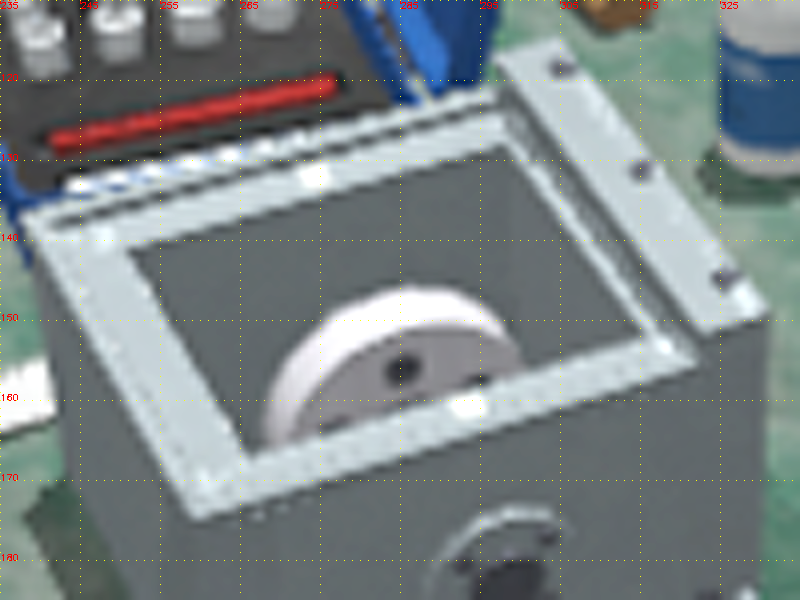

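```bash
python3 - <<'E'
from h import *
t=cam("top"); s=cam("scene")
L=[(86,72,.110),(86,-72,.110),(64,72,.110),(64,-72,.110),(-86,72,.099),(-86,-72,.099)]
T=[(205,179.25),(273.5,179.5),(204.75,189.4),(273.75,189),(205.75,262.25),(272.75,262.5)]
S=[(305.25,114.75),(331.25,149),(297.1,117.25),(322.75,151.6),(237.75,136.9),(259.4,175)]
for c,U in((t,T),(s,S)):
    W=[ray(c,u-.44,v-.44,l[2]) for l,(u,v) in zip(L,U)]
    a,tt,res=fit2([np.array(l)/[1000,1000,1] for l in L],W); print(a,tt);print((res*1000).round(1))
# panel scene
g=cv2.cvtColor(s["img"],cv2.COLOR_RGB2HSV)
m=((g[...,2]>150)&(g[...,1]<60)).astype(np.uint8)
m[:,:300]=0;m[:,405:]=0;m[:235]=0;m[305:]=0
cs,_=cv2.findContours(m,0,cv2.CHAIN_APPROX_NONE);k=max(cs,key=cv2.contourArea)
print(cv2.approxPolyDP(k,2.5,True)[:,0].tolist())
cv2.imwrite("pics/sp.png",cv2.resize(s["img"][235:310,300:405,::-1],None,fx=7,fy=7,interpolation=2))
# top panel fit using poly
Lp=[(75,45),(61,45),(61,60),(-75,60),(-75,-60),(61,-60),(61,-45),(75,-45)]
U=[[371, 184], [369, 190], [363, 191], [354, 245], [403, 255], [413, 198], [407, 196], [407, 191]]
W=[ray(t,u,v,.004) for u,v in U]
a,tt,res=fit2(np.array(Lp)/1000,W);print("panel",a,tt,(res*1000).round(1).tolist())
print(telemetry.state()["time"])
E
```

```text
-0.013535781062068437 [0.52945937 0.00860417]
[[ 0.  -0.4]
 [-0.6  1. ]
 [ 0.7 -0.4]
 [ 1.4  0.3]
 [-0.2 -2.8]
 [-1.2  2.4]]
-0.019821522191460248 [0.52722268 0.00450174]
[[-0.1 -0.5]
 [-1.1  1.2]
 [-0.2 -1.7]
 [-0.1  1.1]
 [ 0.3 -0.7]
 [ 1.2  0.6]]
[[379, 248], [373, 249], [367, 244], [309, 257], [322, 303], [334, 299], [341, 304], [391, 292], [389, 286], [395, 282]]
panel -0.19354774501426195 [ 0.53207625 -0.31230093] [[0.7, -1.9], [0.2, 0.6], [-4.8, 0.1], [2.0, -1.6], [-0.0, 2.2], [-0.2, -0.1], [1.9, -0.8], [0.1, 1.5]]
0.3
```

View pics/sp.png

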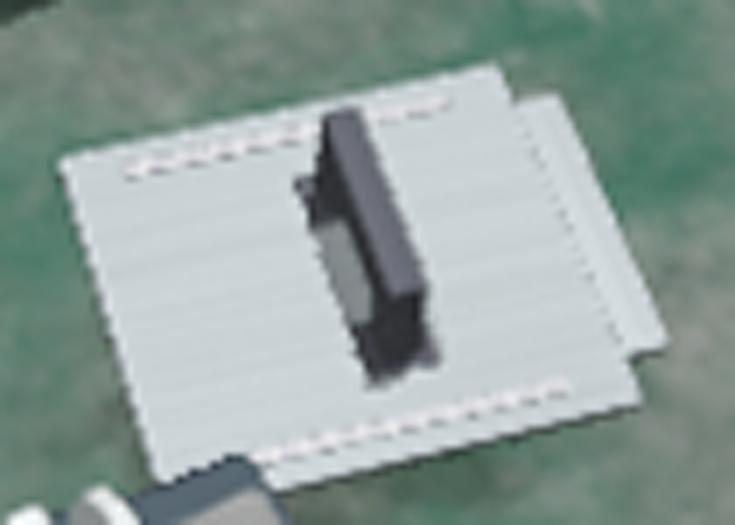

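```bash
cat >> h.py <<'E'
from scipy.spatial.transform import Rotation as Ro
def Rt(yaw,pitch=0):
    """tool pointing down with tool x at world yaw (deg); then turned about housing-y... pitch handled by caller"""
    y=np.radians(yaw); x=np.array([np.cos(y),np.sin(y),0]); z=np.array([0,0,-1.]); return np.c_[x,np.cross(z,x),z]
def delta(p,R,p0=None,R0=None):
    s=telemetry.state(); p0=s["eef_pos"] if p0 is None else np.array(p0); R0=np.array(s["tcp_rot"]) if R0 is None else R0
    d=R0.T@(np.array(p)-p0); r=Ro.from_matrix(R0.T@R).as_rotvec(degrees=True)
    return d.round(4).tolist(), r.round(2).tolist()
E
python3 - <<'E'
from h import *
for p in [(0.35,-0.25,0.30),(0.53,0.007,0.24)]:
    print(delta(p,Rt(-91)))
E
```

```text
([-0.2316, -0.2592, -0.0689], [-0.0, 0.04, 18.41])
([-0.4229, -0.5078, -0.0087], [-0.0, 0.04, 18.41])
```

Request:
step_arm(gripper=[0, 0, 0, 0, 0, 0, 0, 0, 0, 0], travel=[[0, 0, -0.05], [-0.03, -0.03, -0.07], [-0.06, -0.065, -0.07], [-0.09, -0.1, -0.07], [-0.12, -0.135, -0.07], [-0.15, -0.17, -0.07], [-0.18, -0.205, -0.07], [-0.21, -0.24, -0.07], [-0.24, -0.275, -0.07], [-0.27, -0.31, -0.07]], delta_rot=[[0, 0, 0], [0, 0, 3], [0, 0, 6], [0, 0, 9], [0, 0, 12], [0, 0, 15], [0, 0, 18.4], [0, 0, 18.4], [0, 0, 18.4], [0, 0, 18.4]])

```text
time: 1.3
eef_pos: [0.3876, -0.1966, 0.3015]
tcp_rot: [[-0.018, -1.0, 0.001], [-1.0, 0.018, -0.001], [0.001, -0.001, -1.0]]
contact_force: [0.9, -0.9, 0.4]
grip_width: 1.0
```

```bash
python3 - <<'E'
from h import *
print(telemetry.state()["joint_positions"],telemetry.state()["eef_pos"])
print(delta((0.53,0.007,0.23),Rt(-91)))
E
```

```text
[-7.48833896e-01 -2.61927505e-01  1.86348794e+00  4.77271732e-05
  1.53918426e+00  8.39643480e-01] [ 0.3876447  -0.19657536  0.3015004 ]
([-0.2061, -0.1387, 0.0715], [-0.04, -0.03, -0.01])
```

Request:
step_arm(gripper=[135, 135, 135, 135, 135, 135, 135, 135, 135], travel=[[-0.035, -0.023, 0.01], [-0.07, -0.046, 0.02], [-0.105, -0.07, 0.035], [-0.14, -0.095, 0.05], [-0.175, -0.118, 0.06], [-0.206, -0.139, 0.07], [-0.206, -0.139, 0.07], [-0.206, -0.139, 0.07], [-0.206, -0.139, 0.07]], delta_rot=[[0, 0, 0], [0, 0, 0], [0, 0, 0], [0, 0, 0], [0, 0, 0], [0, 0, 0], [0, 0, 0], [0, 0, 0], [0, 0, 0]])

```text
time: 2.2
eef_pos: [0.5295, 0.0046, 0.2317]
tcp_rot: [[-0.018, -1.0, 0.0], [-1.0, 0.018, -0.0], [0.0, -0.0, -1.0]]
contact_force: [0.2, 0.2, -0.5]
grip_width: 0.472
```

```bash
cat > look.py <<'E'
import sys
from h import *
n=sys.argv[1]
x0,y0,w,h,k=[int(a) for a in (sys.argv[2].split(","))]
x1,y1,w1,h1,k1=[int(a) for a in (sys.argv[3].split(","))]
for nm,(x,y,w,h,k) in (("top",(x0,y0,w,h,k)),("scene",(x1,y1,w1,h1,k1))):
    c=cam(nm,f"{n}_{nm}"); a=cv2.resize(c["img"][y:y+h,x:x+w,::-1],None,fx=k,fy=k,interpolation=2)
    a[::10*k,::k]=(0,255,255); a[::k,::10*k]=(0,255,255)
    for j in range(0,w,10): cv2.putText(a,str(x+j),(j*k,8),0,.3,(0,0,255))
    for j in range(0,h,10): cv2.putText(a,str(y+j),(0,j*k+4),0,.3,(0,0,255))
    cv2.imwrite(f"pics/{n}_{nm}_c.png",a)
s=telemetry.state(); print(s["time"],s["eef_pos"],s["joint_positions"],s["grip_width"],s["contact_force"])
E
python3 look.py a 190,160,110,110,5 200,60,140,140,4
```

```text
2.3 [0.52950198 0.00426273 0.23192294] [-2.20264268e-01  3.91027801e-02  1.72410275e+00 -1.69114885e-04
  1.37734124e+00  1.36949768e+00] 0.47329859900976895 [ 0.17013376 -0.719059   -0.42863351]
```

View pics/a_top_c.png

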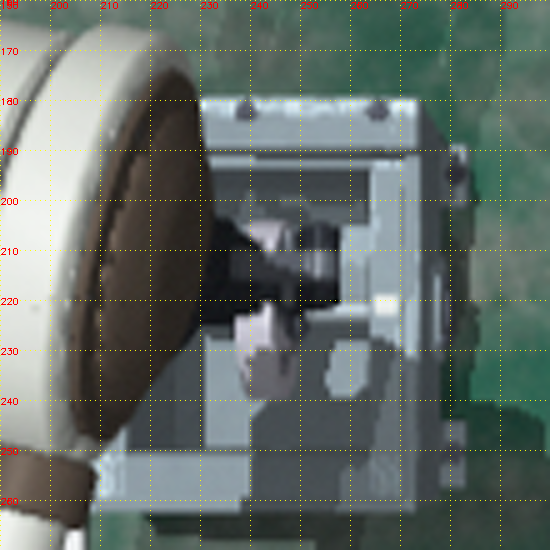

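View pics/a_scene_c.png

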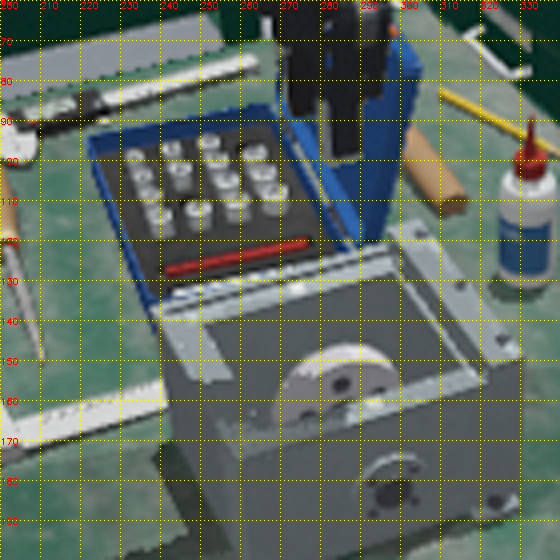

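```bash
python3 - <<'E'
from h import *
s=cam("scene");t=cam("top");st=telemetry.state()
p=st["eef_pos"];R=st["tcp_rot"]
for dx in(-.033,-.02,0,.02,.033):
  for dy in (-.011,.011):
    q=p+R@[dx,dy,-.007]; print(dx,dy,proj(s,q).round(1),proj(t,q).round(1))
E
python3 - <<'E'
import cv2
a=cv2.imread('pics/a_scene.png')[55:105,260:310]; cv2.imwrite('pics/a_z.png',cv2.resize(cv2.convertScaleAbs(a,alpha=2.5),None,fx=12,fy=12,interpolation=2))
E
```

```text
-0.033 -0.011 [279.7  81.2] [208. 210.]
-0.033 0.011 [269.8  83.5] [207.7 222.6]
-0.02 -0.011 [282.   84.2] [215.5 210. ]
-0.02 0.011 [272.1  86.6] [215.2 222.6]
0 -0.011 [285.8  89. ] [227. 210.]
0 0.011 [275.7  91.5] [226.7 222.6]
0.02 -0.011 [289.6  93.9] [238.5 210.1]
0.02 0.011 [279.4  96.4] [238.2 222.7]
0.033 -0.011 [292.1  97.2] [245.9 210.1]
0.033 0.011 [281.9  99.8] [245.7 222.7]
```

View pics/a_z.png

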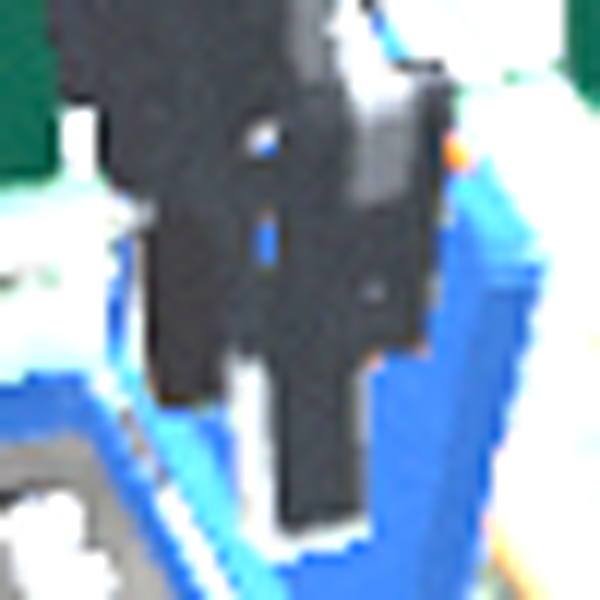

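```bash
cat >> h.py <<'E'
H=np.array([0.528,0.0066,0.0]); HY=np.radians(-1.0)
Rh=Ro.from_euler('z',HY).as_matrix()
def wp(th,r,base=Rh@np.c_[[0,-1,0],[-1,0,0],[0,0,-1.]]):
    a=np.radians(th); p=H+Rh@np.array([r*np.sin(a),0,.046+r*np.cos(a)])
    return p, Rh@Ro.from_euler('y',a).as_matrix()@Rh.T@base
E
python3 - <<'E'
from h import *
print(delta(*wp(-25,.11))); print(delta(*wp(-25,.024),*wp(-25,.11)))
E
```

```text
([-0.0022, 0.0481, 0.0861], [24.94, -0.03, -0.08])
([0.0, -0.0, 0.086], [0.0, 0.0, 0.0])
```

Request:
step_arm(gripper=[135, 135, 135, 135, 135], travel=[[-0.002, 0.012, 0.02], [-0.002, 0.024, 0.04], [-0.002, 0.036, 0.065], [-0.002, 0.048, 0.086], [-0.002, 0.048, 0.086]], delta_rot=[[7, 0, 0], [14, 0, 0], [20, 0, 0], [25, 0, 0], [25, 0, 0]])

```text
time: 2.9
eef_pos: [0.472, 0.0105, 0.1354]
tcp_rot: [[-0.018, -0.913, 0.407], [-1.0, 0.019, -0.003], [-0.005, -0.407, -0.913]]
contact_force: [-1.2, -0.2, -2.1]
grip_width: 0.47
```

```bash
python3 - <<'E'
from h import *
print(delta(*wp(-25,.024)))
print(telemetry.state()["joint_positions"])
E
python3 look.py b 190,160,110,110,5 200,60,140,140,4
```

```text
([0.0032, -0.0144, 0.0805], [0.96, 0.25, -0.18])
[-0.3194125  -0.35279911  2.32265074  0.17939816  0.77841343  1.16817094]
3.0 [0.48112844 0.00771021 0.14527125] [-0.31840334 -0.3496297   2.30326736  0.17841179  0.77801918  1.16992515] 0.4723408724751078 [ 0.41053647 -1.19068498  1.67225542]
```

View pics/b_scene_c.png

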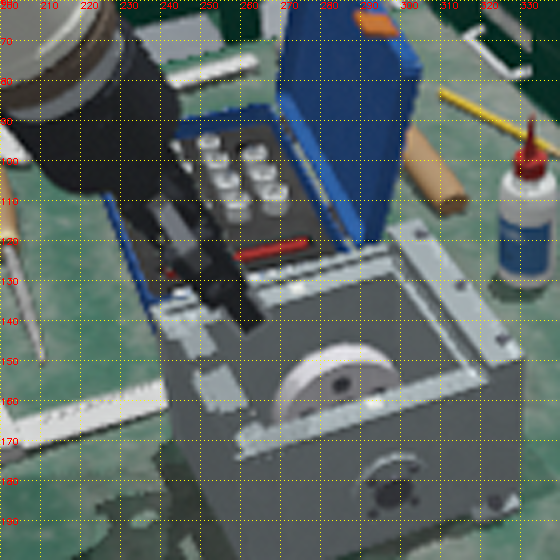

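View pics/b_top_c.png

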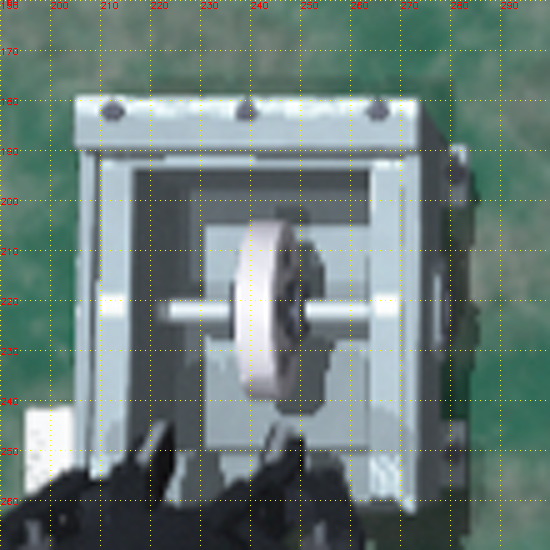

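```bash
python3 - <<'E'
from h import *
t=cam("top"); s=cam("scene")
st=telemetry.state()["eef_pos"]
print("tcp proj",proj(t,st),proj(s,st))
print(ray(t,233.3,247,.15), ray(t,240.6,222,.086))
a=cv2.imread("pics/b_top.png")[235:270,205:265]; cv2.imwrite("pics/b_z.png",cv2.resize(cv2.convertScaleAbs(a,alpha=1.8),None,fx=12,fy=12,interpolation=2))
for r in range(205,240,5): print(r,t["img"][r,230:255].sum(1).tolist())
E
```

```text
tcp proj [235.45669962 241.84817586] [263.53783366 131.07059487]
[0.47463374 0.01086678 0.15      ] [0.52625079 0.0083934  0.086     ]
205 [315, 489, 510, 519, 511, 507, 501, 503, 500, 512, 552, 550, 549, 547, 545, 534, 396, 317, 353, 424, 428, 431, 490, 493, 493]
210 [320, 556, 581, 574, 571, 575, 577, 529, 674, 684, 683, 688, 689, 681, 676, 389, 266, 195, 290, 279, 244, 243, 314, 427, 565]
215 [324, 554, 577, 575, 576, 576, 574, 693, 729, 723, 724, 727, 725, 722, 566, 338, 297, 297, 243, 218, 241, 246, 239, 243, 244]
220 [557, 588, 588, 592, 594, 526, 352, 734, 748, 748, 748, 750, 753, 755, 489, 211, 196, 184, 185, 315, 216, 509, 557, 555, 555]
225 [319, 318, 321, 317, 317, 314, 255, 702, 722, 718, 719, 720, 721, 730, 468, 300, 250, 169, 173, 258, 188, 154, 234, 238, 243]
230 [243, 479, 495, 495, 493, 494, 498, 624, 675, 680, 681, 689, 687, 690, 538, 330, 243, 228, 218, 241, 245, 248, 246, 247, 242]
235 [240, 472, 497, 494, 497, 503, 504, 500, 564, 507, 499, 501, 499, 504, 511, 354, 280, 289, 295, 253, 245, 244, 247, 244, 248]
```

View pics/b_z.png

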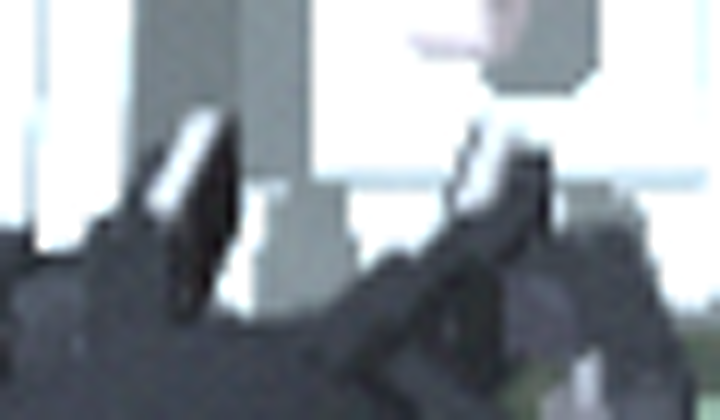

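```bash
sed -i 's/0.528,0.0066/0.528,0.0055/' h.py; python3 - <<'E'
from h import *
print(delta(*wp(-25,.024)))
E
```

```text
([0.0005, 0.0046, 0.0876], [-0.28, -0.1, 0.01])
```

```bash
python3 - <<'E'
from h import *
for i in range(5):
    s=telemetry.state(); print(s["time"],s["eef_pos"],s["joint_positions"])
    viewer.camera("top")
# commanded chain
R0=Rt(np.degrees(np.arctan2(-.9542,.29917))); p=np.array([.172,-.549,.231])
p=p+R0@[-.27,-.31,-.07]; R=R0@Ro.from_rotvec([0,0,np.radians(18.4)]).as_matrix()
p=p+R@[-.206,-.139,.07]; print(p)
p=p+R@[-.002,.048,.086]; R=R@Ro.from_rotvec([np.radians(25),0,0]).as_matrix(); print(p)
print(R, telemetry.state()["tcp_rot"])
E
```

```text
3.1 [0.48459127 0.00689624 0.14891186] [-0.31777434 -0.34818673  2.29610257  0.17863772  0.77737681  1.16959025]
3.15 [0.48484318 0.00695287 0.14909531] [-0.31753125 -0.34783442  2.29554271  0.17875381  0.77728885  1.16941139]
3.2 [0.48458298 0.00713161 0.14870929] [-0.31737934 -0.34763054  2.29605288  0.17885119  0.77724867  1.16921021]
3.25 [0.48414517 0.00735057 0.14813925] [-0.31726688 -0.34755239  2.29697926  0.17895777  0.77718292  1.16913332]
3.3 [0.48361799 0.00753948 0.14749492] [-0.31724179 -0.34759019  2.29812298  0.17899095  0.77709434  1.16904453]
[0.52957254 0.00493868 0.231     ]
[0.48161437 0.0077696  0.145     ]
[[-0.01731707 -0.90617188  0.42255489]
 [-0.99985005  0.0156946  -0.00731851]
 [ 0.         -0.42261826 -0.90630779]] [[-1.71714066e-02 -9.05356158e-01  4.24305751e-01]
 [-9.99852360e-01  1.52800143e-02 -7.85993678e-03]
 [ 6.32644239e-04 -4.24378073e-01 -9.05484871e-01]]
```

```bash
cat >> h.py <<'E'
import json
def getc():
    d=json.load(open("cmd.json")); return np.array(d["p"]),np.array(d["R"])
def setc(p,R): json.dump({"p":np.array(p).tolist(),"R":np.array(R).tolist()},open("cmd.json","w"))
def moved(tr,rot):
    p,R=getc(); setc(p+R@np.array(tr),R@Ro.from_rotvec(np.radians(rot)).as_matrix())
def go(p,R):
    p0,R0=getc(); return delta(p,R,p0,R0)
E
python3 - <<'E'
from h import *
R0=Rt(np.degrees(np.arctan2(-.9542,.29917))); p=np.array([.172,-.549,.231])
setc(p,R0); moved([-.27,-.31,-.07],[0,0,18.4]);moved([-.206,-.139,.07],[0,0,0]);moved([-.002,.048,.086],[25,0,0])
print(getc()); print(go(*wp(-25,.024)))
E
```

```text
(array([0.48161437, 0.0077696 , 0.145     ]), array([[-0.01731707, -0.90617188,  0.42255489],
       [-0.99985005,  0.0156946 , -0.00731851],
       [ 0.        , -0.42261826, -0.90630779]]))
([0.0015, -0.0002, 0.0853], [0.0, 0.0, 0.01])
```

Request:
step_arm(gripper=[135, 135, 135, 135, 135, 135, 135], travel=[[0.0015, 0, 0.015], [0.0015, 0, 0.035], [0.0015, 0, 0.055], [0.0015, 0, 0.072], [0.0015, 0, 0.082], [0.0015, 0, 0.085], [0.0015, 0, 0.085]], delta_rot=[[0, 0, 0], [0, 0, 0], [0, 0, 0], [0, 0, 0], [0, 0, 0], [0, 0, 0], [0, 0, 0]])

```text
time: 4.05
eef_pos: [0.5178, 0.006, 0.0682]
tcp_rot: [[-0.017, -0.906, 0.422], [-1.0, 0.016, -0.007], [-0.0, -0.422, -0.907]]
contact_force: [-0.9, -0.5, 0.5]
grip_width: 0.471
```

Request:
step_arm(gripper=[170, 190, 210, 220, 230, 235], travel=[[0, 0, 0], [0, 0, 0], [0, 0, 0], [0, 0, 0], [0, 0, 0], [0, 0, 0]], delta_rot=[[0, 0, 0], [0, 0, 0], [0, 0, 0], [0, 0, 0], [0, 0, 0], [0, 0, 0]])

```text
time: 4.65
eef_pos: [0.5175, 0.0088, 0.0693]
tcp_rot: [[-0.016, -0.906, 0.423], [-1.0, 0.017, -0.002], [-0.005, -0.423, -0.906]]
contact_force: [-3.2, 16.7, 9.4]
grip_width: 0.168
```

```bash
python3 - <<'E'
from h import *
moved([.0015,0,.085],[0,0,0]); s=telemetry.state(); print(getc()[0],s["eef_pos"],s["contact_force"],s["grip_width"],s["wrist_torque"])
E
python3 look.py c 190,160,110,110,5 200,60,140,140,4
```

```text
[0.51750556 0.00564775 0.06796384] [0.51746243 0.00882673 0.06928814] [-3.16133857 16.73310978  9.36330214] 0.16763034354138667 [ 2.54282577 -0.05013209  1.19229792]
4.75 [0.51748071 0.00883957 0.06930132] [-0.28907987 -0.07381889  2.25490351  0.22765344  0.55109425  1.12929363] 0.170036873282649 [-3.05018989 17.40969659  9.23199577]
```

View pics/c_top_c.png

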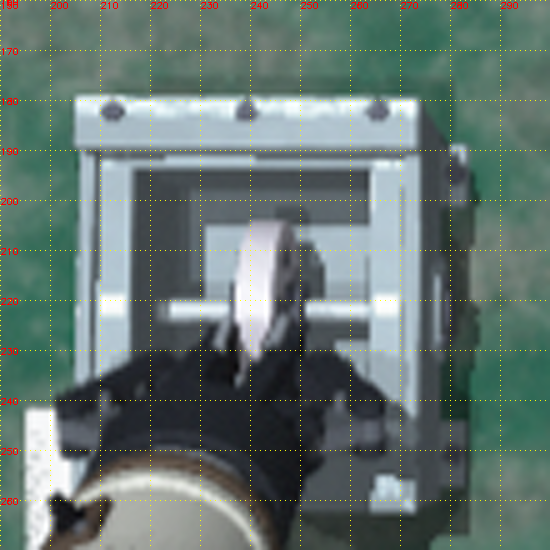

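```bash
sed -i 's/0.528,0.0055/0.5292,0.0088/' h.py; python3 - <<'E'
from h import *
for th in range(-20,26,5): print(go(*wp(th,.025)))
E
```

```text
([-0.0034, -0.0034, -0.0001], [-5.0, 0.0, 0.01])
([-0.0034, -0.0056, 0.0002], [-10.0, 0.0, 0.01])
([-0.0034, -0.0077, 0.0007], [-15.0, 0.0, 0.01])
([-0.0034, -0.0098, 0.0013], [-20.0, 0.0, 0.01])
([-0.0034, -0.0118, 0.0022], [-25.0, 0.0, 0.01])
([-0.0034, -0.0138, 0.0032], [-30.0, 0.0, 0.01])
([-0.0034, -0.0156, 0.0043], [-35.0, 0.0, 0.01])
([-0.0034, -0.0173, 0.0057], [-40.0, 0.0, 0.01])
([-0.0034, -0.0189, 0.0071], [-45.0, 0.0, 0.01])
([-0.0034, -0.0204, 0.0088], [-50.0, 0.0, 0.01])
```

Request:
step_arm(gripper=[235, 235, 235, 235, 235, 235, 235, 235, 235, 235], travel=[[-0.0034, -0.003, 0], [-0.0034, -0.0056, 0.0002], [-0.0034, -0.0077, 0.0007], [-0.0034, -0.0098, 0.0013], [-0.0034, -0.0118, 0.0022], [-0.0034, -0.0138, 0.0032], [-0.0034, -0.0156, 0.0043], [-0.0034, -0.0173, 0.0057], [-0.0034, -0.0189, 0.0071], [-0.0034, -0.0204, 0.0088]], delta_rot=[[-5, 0, 0], [-10, 0, 0], [-15, 0, 0], [-20, 0, 0], [-25, 0, 0], [-30, 0, 0], [-35, 0, 0], [-40, 0, 0], [-45, 0, 0], [-50, 0, 0]])

```text
time: 5.75
eef_pos: [0.5388, 0.0088, 0.0698]
tcp_rot: [[-0.017, -0.903, -0.428], [-1.0, 0.016, 0.007], [0.001, 0.428, -0.904]]
contact_force: [-5.2, 0.1, 1.9]
grip_width: 0.168
```

```bash
python3 - <<'E'
from h import *
moved([-.0034,-.0204,.0088],[-50,0,0]); s=telemetry.state(); print(getc()[0],s["eef_pos"],s["contact_force"],s["grip_width"],s["joint_positions"])
E
python3 look.py d 190,160,110,110,5 200,60,140,140,4
```

```text
[0.53976883 0.00866267 0.06860974] [0.53876682 0.00875877 0.06977903] [-5.1925079   0.05407448  1.9165846 ] 0.16757216851496878 [-0.16997004  0.59007977  1.43972678 -0.06598726  1.54996069  1.43401042]
5.85 [0.53967501 0.008766   0.06926798] [-0.17009471  0.5924054   1.43727982 -0.065243    1.54968335  1.43393553] 0.16713743078390522 [-4.03264427 -0.22542581  5.67359255]
```

View pics/d_top_c.png

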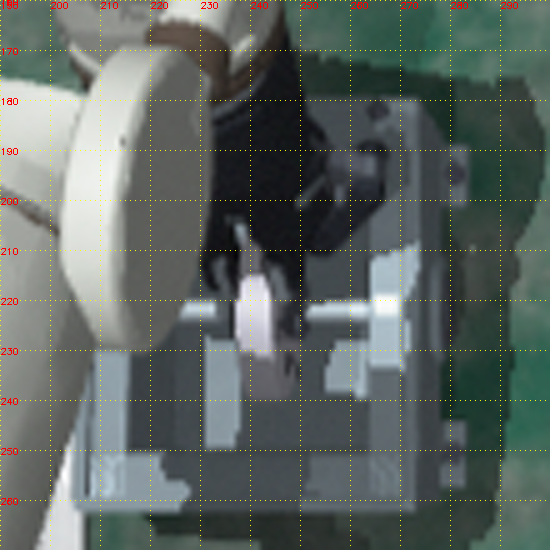

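View pics/d_scene_c.png

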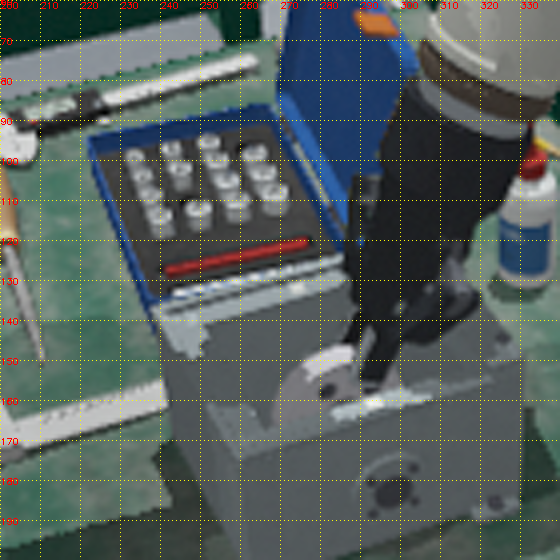

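Request:
step_arm(gripper=[150, 150, 150, 150, 150, 150, 150, 150, 150, 150], travel=[[0, 0, 0], [0, 0, 0], [0, 0.003, 0.0002], [0, 0.006, 0.0007], [0, 0.009, 0.0017], [0, 0.0117, 0.0029], [0, 0.0143, 0.0045], [0, 0.0167, 0.0064], [0, 0.0192, 0.0089], [0, 0.0205, 0.0107]], delta_rot=[[0, 0, 0], [0, 0, 0], [7, 0, 0], [14, 0, 0], [21, 0, 0], [28, 0, 0], [35, 0, 0], [42, 0, 0], [50, 0, 0], [55, 0, 0]])

```text
time: 6.85
eef_pos: [0.5151, 0.0095, 0.0678]
tcp_rot: [[-0.018, -0.864, 0.504], [-1.0, 0.015, -0.01], [0.001, -0.504, -0.864]]
contact_force: [0.1, 0.9, 0.2]
grip_width: 0.414
```

```bash
python3 - <<'E'
from h import *
moved([0,.0205,.0107],[55,0,0]); s=telemetry.state(); print(getc()[0],s["eef_pos"],s["contact_force"],s["grip_width"],s["joint_positions"])
E
python3 look.py e 190,160,110,110,5 200,60,140,140,4
```

```text
[0.51667097 0.00906272 0.06757592] [0.51509294 0.00949896 0.06784546] [0.1204315  0.85002587 0.19095479] 0.4136813891578221 [-0.30325571 -0.1192669   2.33292577  0.33750821  0.43904117  1.01470693]
6.95 [0.51272824 0.01033268 0.06549894] [-0.30313146 -0.11692127  2.33360329  0.33370814  0.44451376  1.01937175] 0.40907071439353554 [-0.05437368  0.08720697 -0.33741388]
```

View pics/e_top_c.png

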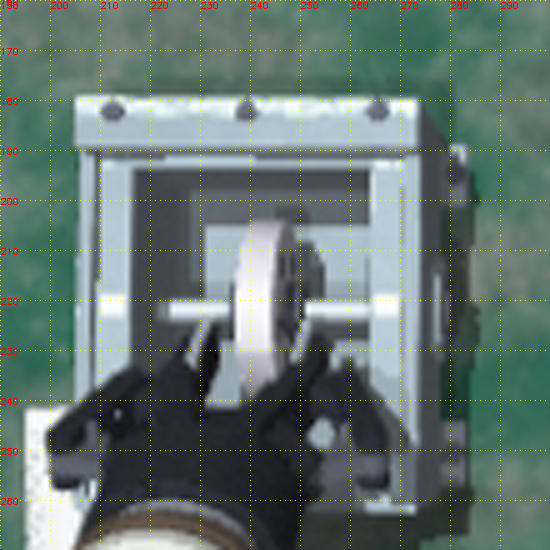

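View pics/e_scene_c.png

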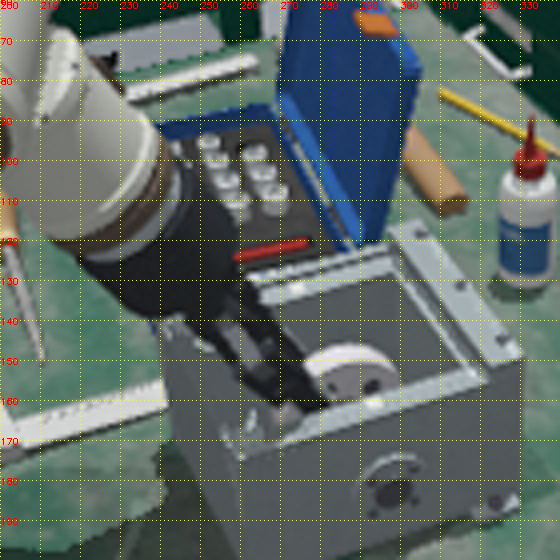

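Request:
step_arm(gripper=[200, 220, 235, 235, 235], travel=[[0, 0, 0], [0, 0, 0], [0, 0, 0], [0, 0, 0], [0, 0, 0]], delta_rot=[[0, 0, 0], [0, 0, 0], [0, 0, 0], [0, 0, 0], [0, 0, 0]])

```text
time: 7.45
eef_pos: [0.5182, 0.0091, 0.0696]
tcp_rot: [[-0.016, -0.866, 0.5], [-1.0, 0.013, -0.008], [0.001, -0.5, -0.866]]
contact_force: [-15.0, -1.2, 14.7]
grip_width: 0.168
```

Request:
step_arm(gripper=[235, 235, 235, 235, 235, 235, 235, 235, 235], travel=[[0, -0.003, 0.0002], [0, -0.006, 0.0007], [0, -0.009, 0.0017], [0, -0.0117, 0.0029], [0, -0.0143, 0.0045], [0, -0.0167, 0.0064], [0, -0.0192, 0.0089], [0, -0.0205, 0.0107], [0, -0.0205, 0.0107]], delta_rot=[[-7, 0, 0], [-14, 0, 0], [-21, 0, 0], [-28, 0, 0], [-35, 0, 0], [-42, 0, 0], [-50, 0, 0], [-55, 0, 0], [-55, 0, 0]])

```text
time: 8.35
eef_pos: [0.5409, 0.0087, 0.0682]
tcp_rot: [[-0.018, -0.903, -0.429], [-1.0, 0.017, 0.006], [0.002, 0.429, -0.903]]
contact_force: [-5.0, -0.1, 2.0]
grip_width: 0.166
```

Request:
step_arm(gripper=[150, 150, 150, 150, 150, 150, 150, 150, 150, 150], travel=[[0, 0, 0], [0, 0, 0], [0, 0.003, 0.0002], [0, 0.006, 0.0007], [0, 0.009, 0.0017], [0, 0.0117, 0.0029], [0, 0.0143, 0.0045], [0, 0.0167, 0.0064], [0, 0.0192, 0.0089], [0, 0.0205, 0.0107]], delta_rot=[[0, 0, 0], [0, 0, 0], [7, 0, 0], [14, 0, 0], [21, 0, 0], [28, 0, 0], [35, 0, 0], [42, 0, 0], [50, 0, 0], [55, 0, 0]])

```text
time: 9.35
eef_pos: [0.5159, 0.0092, 0.0685]
tcp_rot: [[-0.018, -0.863, 0.505], [-1.0, 0.015, -0.011], [0.002, -0.505, -0.863]]
contact_force: [-0.1, 1.5, -0.9]
grip_width: 0.417
```

```bash
python3 look.py f 190,160,110,110,5 200,60,140,140,4
```

```text
9.45 [0.51344389 0.01013397 0.06608084] [-0.30299218 -0.11661579  2.33216454  0.33325042  0.44465728  1.019773  ] 0.4145761784785322 [-0.39101643  0.47178506 -0.39848065]
```

View pics/f_top_c.png

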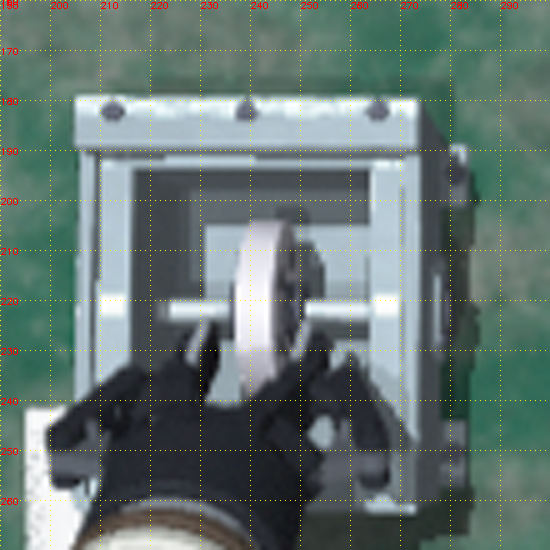

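View pics/f_scene_c.png

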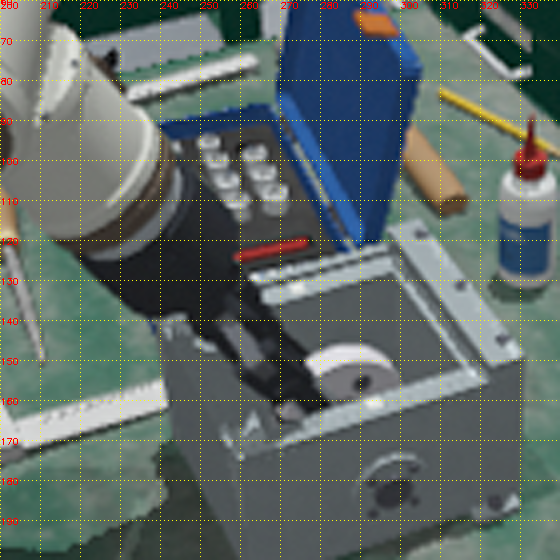

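Request:
step_arm(gripper=[200, 220, 235, 235, 235], travel=[[0, 0, 0], [0, 0, 0], [0, 0, 0], [0, 0, 0], [0, 0, 0]], delta_rot=[[0, 0, 0], [0, 0, 0], [0, 0, 0], [0, 0, 0], [0, 0, 0]])

```text
time: 9.95
eef_pos: [0.5186, 0.0091, 0.0699]
tcp_rot: [[-0.016, -0.866, 0.5], [-1.0, 0.013, -0.009], [0.001, -0.501, -0.866]]
contact_force: [-14.5, -0.4, 14.9]
grip_width: 0.169
```

Request:
step_arm(gripper=[235, 235, 235, 235, 235, 235, 235, 235, 235], travel=[[0, -0.003, 0.0002], [0, -0.006, 0.0007], [0, -0.009, 0.0017], [0, -0.0117, 0.0029], [0, -0.0143, 0.0045], [0, -0.0167, 0.0064], [0, -0.0192, 0.0089], [0, -0.0205, 0.0107], [0, -0.0205, 0.0107]], delta_rot=[[-7, 0, 0], [-14, 0, 0], [-21, 0, 0], [-28, 0, 0], [-35, 0, 0], [-42, 0, 0], [-50, 0, 0], [-55, 0, 0], [-55, 0, 0]])

```text
time: 10.85
eef_pos: [0.5413, 0.0087, 0.0681]
tcp_rot: [[-0.018, -0.904, -0.428], [-1.0, 0.017, 0.006], [0.002, 0.428, -0.904]]
contact_force: [-3.7, 0.2, 1.3]
grip_width: 0.166
```

```bash
python3 -c "
from h import *
moved([0,-.0205,.0107],[-55,0,0]);print(getc())"; python3 look.py g 190,160,110,110,5 200,60,140,140,4
```

```text
(array([0.53977102, 0.00866263, 0.06855945]), array([[-0.01731707, -0.90617188, -0.42255489],
       [-0.99985005,  0.0156946 ,  0.00731851],
       [ 0.        ,  0.42261826, -0.90630779]]))
10.95 [0.54099222 0.00872322 0.06828936] [-0.16948903  0.59222325  1.43810386 -0.06571686  1.54328282  1.43583882] 0.16815380348942247 [-1.48015261  0.27465186 -2.89902495]
```

View pics/g_top_c.png

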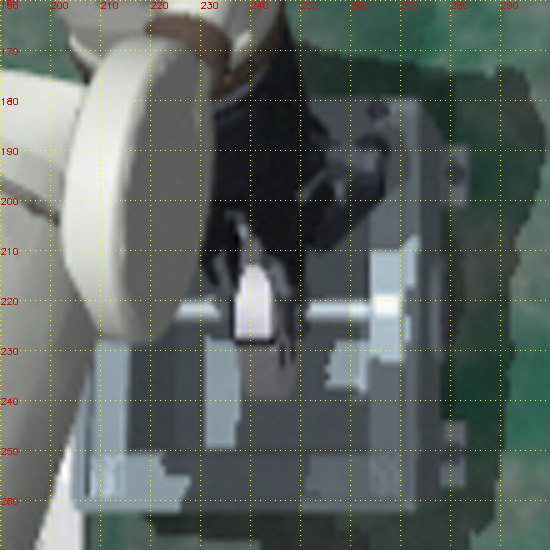

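View pics/g_scene_c.png

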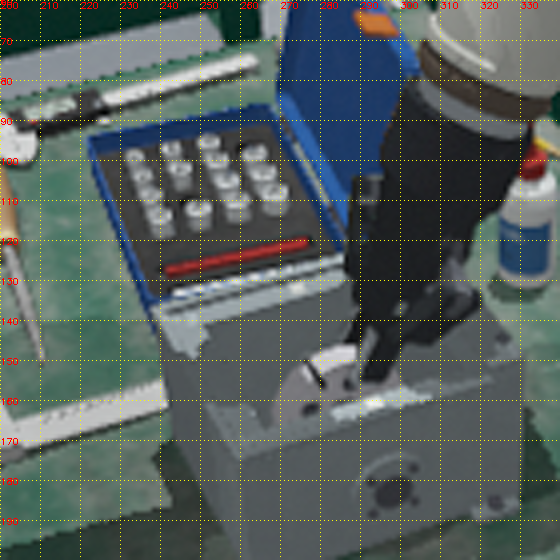

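```bash
cat > mk.py <<'E'
import sys
from h import *
n=sys.argv[1]
t=cam("top");s=cam("scene")
for th in range(-60,31,5):
    a=np.radians(th)
    P=[H+Rh@np.array([.04*np.sin(a),y,.046+.04*np.cos(a)]) for y in(.008,-.008)]
    print(th,[proj(t,p).round(1).tolist() for p in P],[proj(s,p).round(1).tolist() for p in P])
a=cv2.imread(f"pics/{n}_top.png")[195:245,225:260]; cv2.imwrite("pics/mk1.png",cv2.resize(a,None,fx=14,fy=12,interpolation=0)[:600])
b=cv2.imread(f"pics/{n}_scene.png")[135:175,260:310]; cv2.imwrite("pics/mk2.png",cv2.resize(b,None,fx=14,fy=14,interpolation=0))
E
python3 mk.py g
```

```text
-60 [[238.1, 237.0], [245.5, 237.0]] [[269.1, 156.2], [271.6, 160.3]]
-55 [[237.9, 236.1], [245.3, 236.1]] [[269.7, 155.0], [272.3, 159.1]]
-50 [[237.6, 235.1], [245.1, 235.1]] [[270.5, 153.8], [273.1, 157.9]]
-45 [[237.4, 234.0], [244.9, 234.0]] [[271.4, 152.7], [273.9, 156.8]]
-40 [[237.3, 232.8], [244.7, 232.8]] [[272.3, 151.6], [274.9, 155.7]]
-35 [[237.1, 231.5], [244.6, 231.5]] [[273.4, 150.5], [276.0, 154.6]]
-30 [[236.9, 230.1], [244.4, 230.1]] [[274.5, 149.6], [277.1, 153.6]]
-25 [[236.8, 228.6], [244.3, 228.6]] [[275.7, 148.7], [278.3, 152.7]]
-20 [[236.7, 227.1], [244.3, 227.1]] [[277.0, 147.8], [279.6, 151.9]]
-15 [[236.7, 225.5], [244.2, 225.5]] [[278.3, 147.1], [280.9, 151.1]]
-10 [[236.6, 223.9], [244.2, 223.9]] [[279.7, 146.4], [282.3, 150.5]]
-5 [[236.6, 222.3], [244.2, 222.3]] [[281.0, 145.9], [283.7, 149.9]]
0 [[236.6, 220.6], [244.2, 220.6]] [[282.4, 145.4], [285.1, 149.4]]
5 [[236.7, 219.0], [244.2, 219.0]] [[283.8, 145.1], [286.5, 149.1]]
10 [[236.8, 217.4], [244.3, 217.4]] [[285.2, 144.8], [287.9, 148.8]]
15 [[236.9, 215.8], [244.4, 215.8]] [[286.6, 144.7], [289.3, 148.7]]
20 [[237.0, 214.3], [244.5, 214.3]] [[287.9, 144.6], [290.6, 148.6]]
25 [[237.1, 212.8], [244.6, 212.8]] [[289.2, 144.7], [291.9, 148.7]]
30 [[237.3, 211.4], [244.8, 211.4]] [[290.5, 144.9], [293.2, 148.9]]
```

View pics/mk2.png

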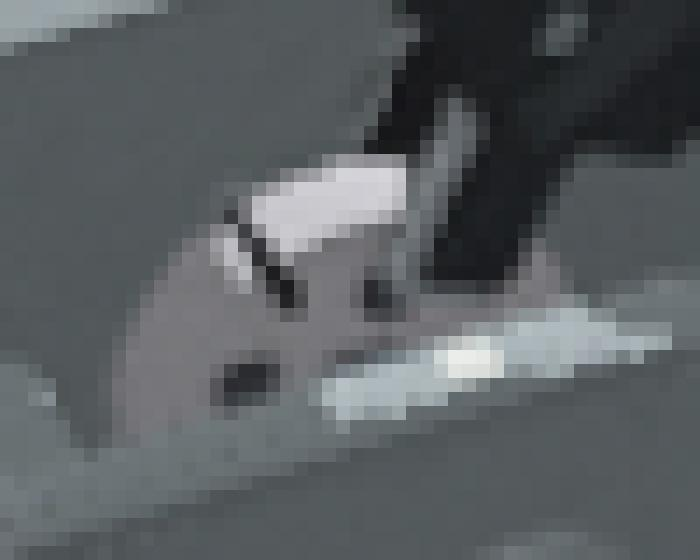

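View pics/mk1.png

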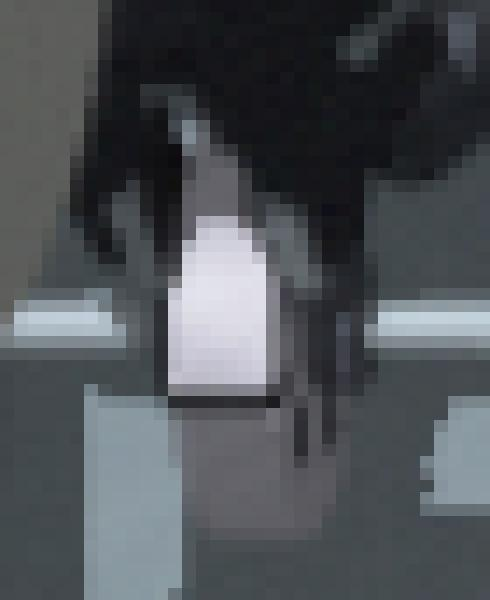

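Request:
step_arm(gripper=[150, 150, 150, 150, 150, 150, 150, 150, 150, 150], travel=[[0, 0, 0], [0, 0, 0], [0, 0.003, 0.0002], [0, 0.006, 0.0007], [0, 0.009, 0.0017], [0, 0.0117, 0.0029], [0, 0.0143, 0.0045], [0, 0.0167, 0.0064], [0, 0.0186, 0.0083], [0, 0.0186, 0.0083]], delta_rot=[[0, 0, 0], [0, 0, 0], [7, 0, 0], [14, 0, 0], [21, 0, 0], [28, 0, 0], [35, 0, 0], [42, 0, 0], [48, 0, 0], [48, 0, 0]])

```text
time: 12.05
eef_pos: [0.515, 0.0104, 0.0669]
tcp_rot: [[-0.018, -0.922, 0.387], [-1.0, 0.017, -0.006], [-0.001, -0.387, -0.922]]
contact_force: [-0.6, -0.2, -0.2]
grip_width: 0.417
```

Request:
step_arm(gripper=[150, 190, 220, 235, 235, 235], travel=[[0, 0, 0], [0, 0, 0], [0, 0, 0], [0, 0, 0], [0, 0, 0], [0, 0, 0]], delta_rot=[[0, 0, 0], [0, 0, 0], [0, 0, 0], [0, 0, 0], [0, 0, 0], [0, 0, 0]])

```text
time: 12.65
eef_pos: [0.5218, 0.009, 0.0712]
tcp_rot: [[-0.017, -0.919, 0.393], [-1.0, 0.015, -0.007], [0.0, -0.393, -0.92]]
contact_force: [-3.7, 0.7, 8.9]
grip_width: 0.167
```

```bash
python3 -c "
from h import *
moved([0,.0186,.0083],[48,0,0]);print(getc())
for th in (-18,-13,-8,-3,0): print(go(*wp(th,.025)))
print(telemetry.state()['time'])"; 
```

```text
(array([0.51940902, 0.00901529, 0.0688978 ]), array([[-0.01731707, -0.92036682,  0.39067254],
       [-0.99985005,  0.01594045, -0.00676632],
       [ 0.        , -0.39073113, -0.92050485]]))
([0.0, -0.0022, -0.0], [-5.0, 0.0, 0.01])
([0.0, -0.0044, 0.0003], [-10.0, 0.0, 0.01])
([0.0, -0.0065, 0.0008], [-15.0, 0.0, 0.01])
([0.0, -0.0086, 0.0014], [-20.0, 0.0, 0.01])
([0.0, -0.0098, 0.0019], [-23.0, 0.0, 0.01])
12.65
```

Request:
step_arm(gripper=[235, 235, 235, 235, 235, 235, 235, 235], travel=[[0, -0.0022, 0], [0, -0.0044, 0.0003], [0, -0.0065, 0.0008], [0, -0.0086, 0.0014], [0, -0.0098, 0.0019], [0, -0.0098, 0.0019], [0, -0.0098, 0.0019], [0, -0.0098, 0.0019]], delta_rot=[[-5, 0, 0], [-10, 0, 0], [-15, 0, 0], [-20, 0, 0], [-23.5, 0, 0], [-23.5, 0, 0], [-23.5, 0, 0], [-23.5, 0, 0]])

```text
time: 13.45
eef_pos: [0.5312, 0.009, 0.0719]
tcp_rot: [[-0.018, -1.0, -0.003], [-1.0, 0.018, -0.0], [0.001, 0.003, -1.0]]
contact_force: [6.8, -0.9, -4.4]
grip_width: 0.164
```

Request:
step_arm(gripper=[150, 150, 150, 150, 150, 150, 150, 150, 150, 150], travel=[[0, 0, 0], [0, 0, 0], [0, 0, 0], [0, 0, -0.02], [0, 0, -0.045], [0, 0.01, -0.06], [0, 0.03, -0.06], [0, 0.05, -0.06], [0, 0.07, -0.06], [0, 0.08, -0.06]], delta_rot=[[0, 0, 0], [0, 0, 0], [0, 0, 0], [0, 0, 0], [0, 0, 0], [0, 0, 0], [0, 0, 0], [0, 0, 0], [0, 0, 0], [0, 0, 0]])

```text
time: 14.45
eef_pos: [0.448, 0.0108, 0.1316]
tcp_rot: [[-0.017, -1.0, -0.01], [-1.0, 0.017, 0.0], [-0.0, 0.01, -1.0]]
contact_force: [0.4, -0.2, 0.3]
grip_width: 0.412
```

```bash
python3 -c "
from h import *
moved([0,-.0098,.0019],[-23.5,0,0]);moved([0,.08,-.06],[0,0,0]);print(getc())"; python3 look.py i 190,160,110,110,5 200,60,140,140,4; python3 mk.py i >/dev/null
```

```text
(array([0.44970945, 0.01022247, 0.13167384]), array([[-1.73170718e-02, -9.99811977e-01, -8.72522694e-03],
       [-9.99850048e-01,  1.73164124e-02,  1.51118042e-04],
       [ 0.00000000e+00,  8.72653550e-03, -9.99961923e-01]]))
14.55 [0.44873278 0.0106928  0.13176135] [-0.24514075 -0.06282874  2.03300845 -0.00220469  1.18032401  1.34400989] 0.41545884123848204 [ 1.04591384  0.21635374 -0.28851995]
```

View pics/i_top_c.png

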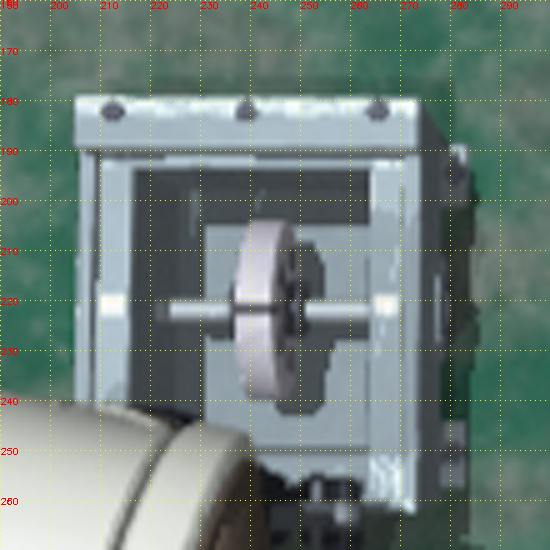

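View pics/mk1.png

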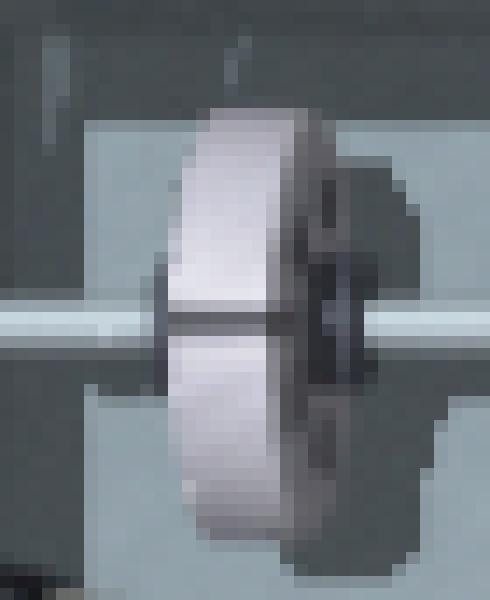

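View pics/mk2.png

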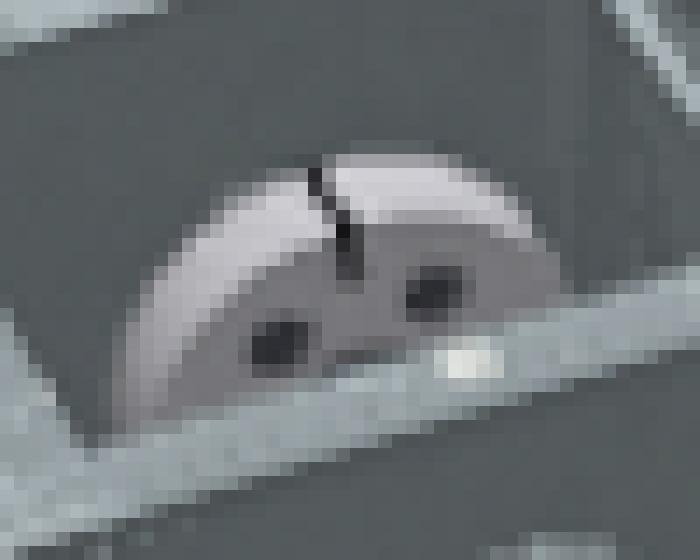

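```bash
python3 - <<'E'
from h import *
t=cam("top");s=cam("scene")
def P(x,y,z): return H+Rh@np.array([x,y,z])/1
print("shaft top/mid", proj(t,P(0,.03,.051)),proj(t,P(0,.03,.046)),proj(t,P(0.005,.03,.046)),proj(t,P(-.005,.03,.046)))
v=[proj(t,P(.04*np.sin(a),0.0,.046+.04*np.cos(a)))[1] for a in np.linspace(-3.1,3.1,400)]; print("sil",min(v),max(v))
img=cv2.imread("pics/i_top.png").astype(int).sum(2)
print("shaft col", img[214:230,226:230].mean(1).round(), img[214:230,256:260].mean(1).round())
print("mark col", img[214:230,238:243].mean(1).round())
print("sil col", img[200:210,240:243].mean(1).round(),img[234:244,240:243].mean(1).round())
for n in [(-.062,.0,.094),(.064,0,.110),(.058,0,.094),(-.086,0,.099),(.086,0,.110)]: print(n,proj(t,P(*n)))
print("col240",[(i,int(x)) for i,x in zip(range(176,198),img[176:198,240:244].mean(1))],[(i,int(x)) for i,x in zip(range(246,266),img[246:266,266:268].mean(1))])
# scene: rim apex outer silhouette/ellipse
v=[(proj(s,P(.04*np.sin(a),0.008,.046+.04*np.cos(a)))) for a in np.radians(np.arange(-90,90,2))]; v=np.array(v)
print("scene apex",v[:,1].min(), "left",v[:,0].min(),"right",v[:,0].max())
print("zero mark scene",proj(s,P(0,.008,.086)),proj(s,P(0,-.008,.086)))
E
```

```text
shaft top/mid [229.74334636 221.33494346] [230.21652463 221.43528464] [230.26305141 219.19390434] [230.16995082 223.67893023]
sil 203.5227582330842 239.45593491060808
shaft col [228. 229. 226. 228. 226. 294. 480. 631. 580. 428. 286. 228. 230. 230.
 229. 229.] [474. 474. 476. 476. 475. 457. 508. 638. 586. 444. 302. 233. 233. 232.
 362. 412.]
mark col [648. 659. 665. 674. 681. 688. 556. 303. 367. 610. 661. 643. 621. 602.
 589. 581.]
sil col [252. 253. 238. 238. 416. 503. 535. 563. 585. 598.] [501. 473. 444. 413. 371. 347. 436. 478. 478. 478.]
(-0.062, 0.0, 0.094) [239.16086247 250.01921141]
(0.064, 0, 0.11) [238.8565571  189.37370031]
(0.058, 0, 0.094) [240.22044086 193.12503942]
(-0.086, 0, 0.099) [238.49376773 261.71130923]
(0.086, 0, 0.11) [239.05470403 178.91681457]
col240 [(176, 274), (177, 282), (178, 288), (179, 473), (180, 625), (181, 618), (182, 506), (183, 474), (184, 537), (185, 561), (186, 563), (187, 563), (188, 577), (189, 448), (190, 323), (191, 368), (192, 528), (193, 409), (194, 223), (195, 208), (196, 207), (197, 213)] [(246, 497), (247, 493), (248, 491), (249, 488), (250, 488), (251, 596), (252, 605), (253, 588), (254, 627), (255, 639), (256, 636), (257, 615), (258, 603), (259, 541), (260, 373), (261, 273), (262, 203), (263, 140), (264, 138), (265, 138)]
scene apex 144.6374859165628 left 267.5633665390748 right 298.6899608991094
zero mark scene [282.43029511 145.4123708 ] [285.09291121 149.43342813]
```

```bash
python3 -c "
from h import *
print(go(wp(0,.0857)[0],wp(-2,.03)[1]));print(go(*wp(-2,.025)));print(go(*wp(0,.025)))
print(getc()[0])"
```

```text
([0.0, -0.0795, -0.0007], [2.5, 0.0, 0.01])
([0.0, -0.0792, 0.06], [2.5, 0.0, 0.01])
([0.0, -0.08, 0.06], [0.5, -0.0, 0.01])
[0.44970945 0.01022247 0.13167384]
```

Request:
step_arm(gripper=[150, 150, 150, 150, 150, 150, 150, 150, 150, 150], travel=[[0, -0.02, 0], [0, -0.045, 0], [0, -0.065, 0], [0, -0.0791, 0.005], [0, -0.0791, 0.02], [0, -0.0791, 0.035], [0, -0.0791, 0.05], [0, -0.0791, 0.06], [0, -0.0791, 0.06], [0, -0.0791, 0.06]], delta_rot=[[0.5, 0, 0], [1, 0, 0], [2.5, 0, 0], [2.5, 0, 0], [2.5, 0, 0], [2.5, 0, 0], [2.5, 0, 0], [2.5, 0, 0], [2.5, 0, 0], [2.5, 0, 0]])

```text
time: 15.75
eef_pos: [0.5287, 0.0091, 0.0714]
tcp_rot: [[-0.017, -0.999, 0.035], [-1.0, 0.017, -0.001], [0.0, -0.035, -0.999]]
contact_force: [-0.4, 0.6, 0.5]
grip_width: 0.411
```

Request:
step_arm(gripper=[150, 150, 180, 205, 220, 235, 235, 235], travel=[[0, 0, 0], [0, 0, 0], [0, 0, 0], [0, 0, 0], [0, 0, 0], [0, 0, 0], [0, 0, 0], [0, 0, 0]], delta_rot=[[0, 0, 0], [0, 0, 0], [0, 0, 0], [0, 0, 0], [0, 0, 0], [0, 0, 0], [0, 0, 0], [0, 0, 0]])

```text
time: 16.55
eef_pos: [0.5285, 0.0089, 0.0718]
tcp_rot: [[-0.017, -0.999, 0.035], [-1.0, 0.017, -0.001], [0.0, -0.035, -0.999]]
contact_force: [-2.7, -2.4, 5.7]
grip_width: 0.169
```

Request:
step_arm(gripper=[235, 235, 235, 235, 190, 150, 150, 150], travel=[[0, -0.0005, 0], [0, -0.0009, 0], [0, -0.0009, 0], [0, -0.0009, 0], [0, -0.0009, 0], [0, -0.0009, 0], [0, -0.0009, 0], [0, -0.0009, 0]], delta_rot=[[-1.1, 0, 0], [-2.2, 0, 0], [-2.2, 0, 0], [-2.2, 0, 0], [-2.2, 0, 0], [-2.2, 0, 0], [-2.2, 0, 0], [-2.2, 0, 0]])

```text
time: 17.35
eef_pos: [0.529, 0.0094, 0.071]
tcp_rot: [[-0.017, -1.0, -0.004], [-1.0, 0.017, 0.0], [-0.0, 0.004, -1.0]]
contact_force: [0.7, 0.0, -0.5]
grip_width: 0.411
```

Request:
step_arm(gripper=[150, 150, 150, 150, 150, 150, 150, 150], travel=[[0, 0, -0.015], [0, 0, -0.035], [0, 0, -0.055], [0.005, 0.01, -0.07], [0.02, 0.03, -0.08], [0.04, 0.05, -0.08], [0.06, 0.06, -0.08], [0.08, 0.06, -0.08]], delta_rot=[[0, 0, 0], [0, 0, 0], [0, 0, 0], [0, 0, 0], [0, 0, 0], [0, 0, 0], [0, 0, 0], [0, 0, 0]])

```text
time: 18.15
eef_pos: [0.4669, -0.0701, 0.1514]
tcp_rot: [[-0.017, -1.0, -0.004], [-1.0, 0.017, 0.0], [-0.0, 0.004, -1.0]]
contact_force: [0.1, -0.2, 0.8]
grip_width: 0.413
```

```bash
python3 -c "
from h import *
moved([0,-.0791,.06],[2.5,0,0]);moved([0,-.0009,0],[-2.2,0,0]);moved([.08,.06,-.08],[0,0,0]);print(getc())"; python3 look.py j 190,160,110,110,5 200,60,140,140,4; python3 mk.py j >/dev/null
python3 - <<'E'
import cv2
img=cv2.imread("pics/j_top.png").astype(int).sum(2)
print("mark col", img[214:230,238:243].mean(1).round(),img[214:230,256:260].mean(1).round())
E
```

```text
(array([ 0.46807359, -0.07010759,  0.15122622]), array([[-1.73170718e-02, -9.99843957e-01, -3.49012799e-03],
       [-9.99850048e-01,  1.73169663e-02,  6.04478612e-05],
       [ 0.00000000e+00,  3.49065142e-03, -9.99993908e-01]]))
18.25 [ 0.46800077 -0.07145574  0.15168059] [-4.06408547e-01 -2.75910873e-02  1.95619764e+00 -1.84643122e-03
  1.21532533e+00  1.18506327e+00] 0.4115326522720058 [-0.204079   -0.63527714 -0.10587147]
mark col [689. 622. 485. 422. 449. 478. 501. 520. 539. 555. 569. 581. 593. 605.
 617. 625.] [525. 515. 484. 473. 472. 451. 508. 640. 563. 417. 406. 442. 469. 494.
 515. 533.]
```

View pics/j_top_c.png

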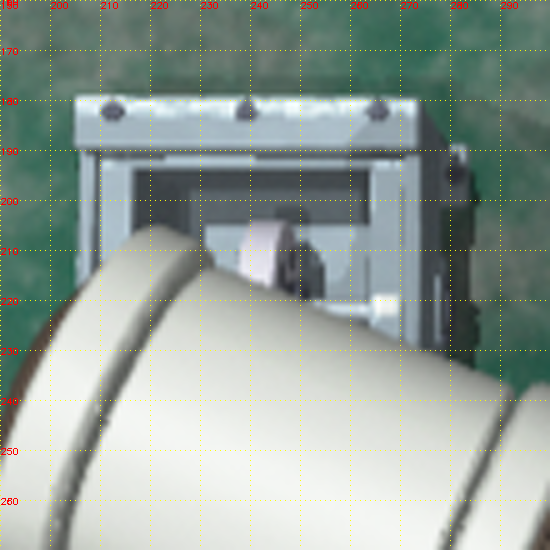

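View pics/mk2.png

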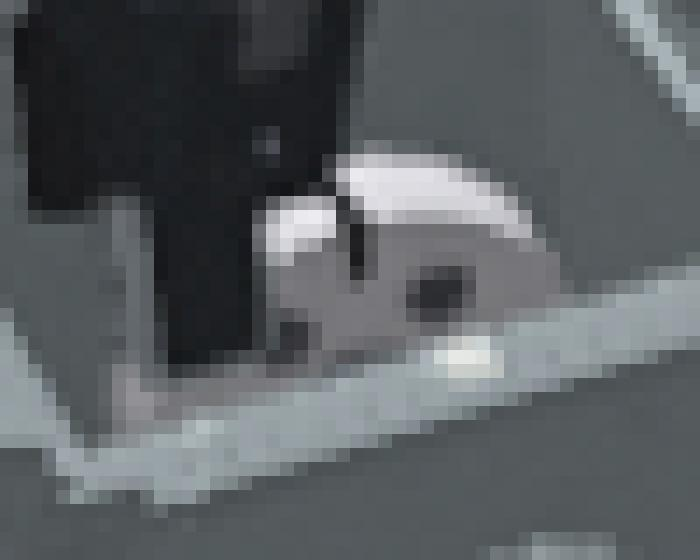

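```bash
python3 - <<'E'
from h import *
s=cam("scene"); t=cam("top")
# scene panel corners: clear ones
Lp=[(-75,60),(61,-60),(61,60),(75,45),(75,-45)]
U=[(308.6,257.9),(391.4,292.9),(371,243.9),(379.7,248.1),(395.4,284.3)]
W=[ray(s,u-.43,v-.43,.004) for u,v in U]
a,tt,res=fit2(np.array(Lp)/1000,W);print("scene panel",np.degrees(a),tt,(res*1000).round(1).tolist())
# top edges via line fits on contour
img=cv2.imread("pics/top0.png")
g=cv2.cvtColor(img,cv2.COLOR_BGR2HSV)
m=((g[...,2]>150)&(g[...,1]<60)).astype(np.uint8)
m[:, :345]=0;m[:,425:]=0;m[:175]=0;m[265:]=0
cs,_=cv2.findContours(m,0,cv2.CHAIN_APPROX_NONE);k=max(cs,key=cv2.contourArea)[:,0].astype(float)
w=np.array([ray(t,u,v,.004)[:2] for u,v in k])
for yaw in (-11.1,-11.6,-12.1):
    c,sn=np.cos(np.radians(yaw)),np.sin(np.radians(yaw))
    q=(w-[.5322,-.3124])@np.array([[c,-sn],[sn,c]])
    b=lambda sel,ax:(q[sel,ax].mean().round(4),q[sel,ax].std().round(4))
    print(yaw,"L",b((q[:,1]>.05)&(abs(q[:,0]+.01)<.05),1),"R",b((q[:,1]<-.05)&(abs(q[:,0]+.01)<.05),1),"F",b((q[:,0]<-.068)&(abs(q[:,1])<.05),0),"T",b((q[:,0]>.068)&(abs(q[:,1])<.035),0))
E
```

```text
scene panel -12.093026511320389 [ 0.52994431 -0.3147415 ] [[0.5, -1.4], [-1.2, -0.3], [0.6, 0.6], [0.5, 0.6], [-0.4, 0.5]]
-11.1 L (np.float64(0.0592), np.float64(0.0007)) R (np.float64(-0.0584), np.float64(0.0008)) F (np.float64(-0.0742), np.float64(0.0008)) T (np.float64(0.0749), np.float64(0.0007))
-11.6 L (np.float64(0.0591), np.float64(0.0007)) R (np.float64(-0.0585), np.float64(0.0007)) F (np.float64(-0.0742), np.float64(0.0007)) T (np.float64(0.0749), np.float64(0.0007))
-12.1 L (np.float64(0.059), np.float64(0.0007)) R (np.float64(-0.0586), np.float64(0.0007)) F (np.float64(-0.0742), np.float64(0.0007)) T (np.float64(0.0748), np.float64(0.0007))
```

```bash
python3 - <<'E'
from h import *
print(go((.5322,-.3122,.12),Rt(-11.7)));print(go((.5322,-.3122,.014),Rt(-11.7)))
E
```

```text
([0.2409, -0.0684, 0.031], [0.17, 0.14, -79.29])
([0.2409, -0.0688, 0.137], [0.17, 0.14, -79.29])
```

Request:
step_arm(gripper=[105, 105, 105, 105, 105, 105, 105, 105, 105, 105], travel=[[0.02, 0, 0], [0.045, -0.01, 0], [0.075, -0.02, 0], [0.105, -0.03, 0], [0.135, -0.04, 0], [0.165, -0.05, 0.01], [0.195, -0.06, 0.02], [0.22, -0.065, 0.03], [0.235, -0.068, 0.031], [0.241, -0.0686, 0.031]], delta_rot=[[0, 0, -7], [0, 0, -15], [0, 0, -23], [0, 0, -31], [0, 0, -39], [0, 0, -47], [0, 0, -55], [0, 0, -63], [0, 0, -71], [0.2, 0.1, -79.3]])

```text
time: 19.45
eef_pos: [0.5328, -0.3123, 0.1192]
tcp_rot: [[0.98, -0.197, -0.001], [-0.197, -0.98, 0.002], [-0.001, -0.001, -1.0]]
contact_force: [-0.3, 0.7, 0.4]
grip_width: 0.588
```

```bash
python3 -c "
from h import *
moved([.241,-.0686,.031],[.2,.1,-79.3]);print(getc()[0],telemetry.state()['eef_pos'])
print(go((.5322,-.3122,.014),Rt(-11.7)))"; python3 look.py k 190,160,110,110,5 260,190,160,130,4; python3 mk.py k >/dev/null
python3 - <<'E'
import cv2
img=cv2.imread("pics/k_top.png").astype(int).sum(2)
print("mark col", img[214:230,238:243].mean(1).round(),img[214:230,256:260].mean(1).round())
E
```

```text
[ 0.53238127 -0.31225752  0.11998695] [ 0.53277974 -0.31231118  0.11920163]
([-0.0002, 0.0001, 0.106], [-0.05, 0.01, 0.01])
19.55 [ 0.53272156 -0.31186336  0.11975755] [-7.25484668e-01  3.69510190e-01  1.57199300e+00  8.09350287e-04
  1.20116766e+00 -5.22110090e-01] 0.5897114277664843 [ 0.77354385 -0.36076445 -0.38740652]
mark col [688. 694. 702. 712. 721. 658. 392. 300. 667. 722. 712. 698. 685. 674.
 667. 659.] [524. 526. 482. 459. 458. 441. 546. 689. 654. 502. 356. 293. 296. 295.
 418. 468.]
```

View pics/k_top.png

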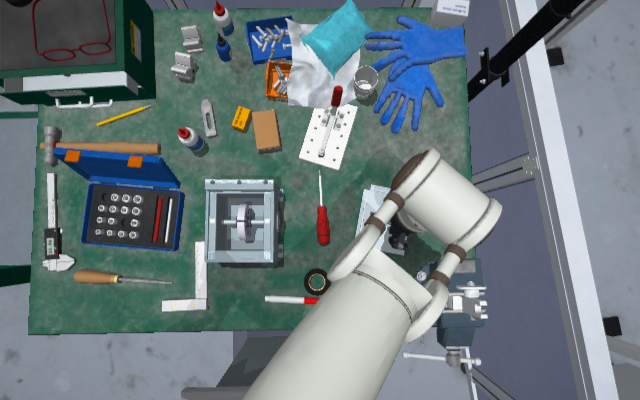

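View pics/k_scene_c.png

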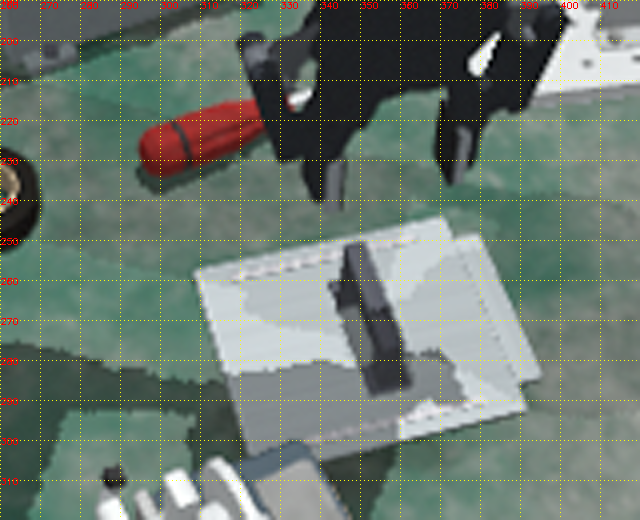

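View pics/mk2.png

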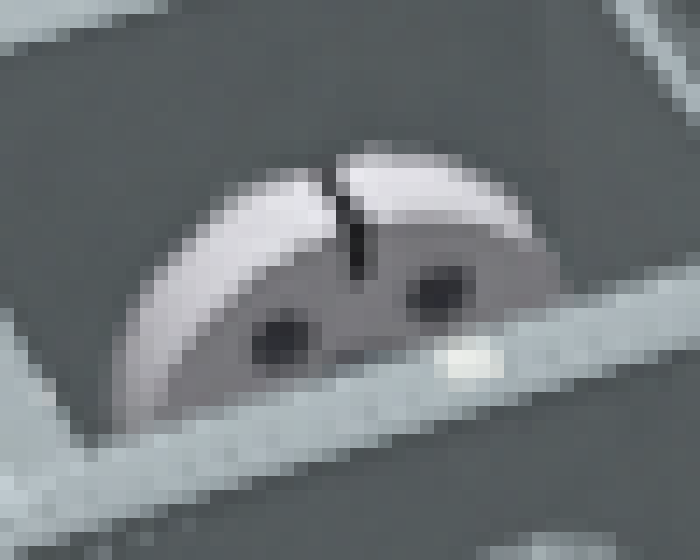

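Request:
step_arm(gripper=[105, 105, 105, 105, 105, 105, 105, 105, 105, 105], travel=[[0, 0, 0.015], [0, 0, 0.035], [0, 0, 0.055], [0, 0, 0.075], [0, 0, 0.09], [0, 0, 0.1], [0, 0, 0.105], [0, 0, 0.106], [0, 0, 0.106], [0, 0, 0.106]], delta_rot=[[0, 0, 0], [0, 0, 0], [0, 0, 0], [0, 0, 0], [0, 0, 0], [0, 0, 0], [0, 0, 0], [0, 0, 0], [0, 0, 0], [0, 0, 0]])

```text
time: 20.65
eef_pos: [0.533, -0.3124, 0.0152]
tcp_rot: [[0.979, -0.203, 0.001], [-0.203, -0.979, -0.0], [0.001, 0.0, -1.0]]
contact_force: [0.1, -0.9, 0.1]
grip_width: 0.591
```

Request:
step_arm(gripper=[150, 180, 205, 225, 240, 250, 255, 255], travel=[[0, 0, 0], [0, 0, 0], [0, 0, 0], [0, 0, 0], [0, 0, 0], [0, 0, 0], [0, 0, 0], [0, 0, 0]], delta_rot=[[0, 0, 0], [0, 0, 0], [0, 0, 0], [0, 0, 0], [0, 0, 0], [0, 0, 0], [0, 0, 0], [0, 0, 0]])

```text
time: 21.45
eef_pos: [0.5325, -0.312, 0.0146]
tcp_rot: [[0.979, -0.203, 0.0], [-0.203, -0.979, 0.001], [0.0, -0.001, -1.0]]
contact_force: [-2.2, 0.4, 4.4]
grip_width: 0.125
```

```bash
python3 -c "
from h import *
moved([0,0,.106],[0,0,0]);s=telemetry.state();print(getc()[0],s['eef_pos'],s['contact_force'],s['grip_width'],s['tcp_rot'])"; python3 look.py l 190,160,110,110,5 260,190,160,130,4
```

```text
[ 0.5323843  -0.31217121  0.01398698] [ 0.53251486 -0.31197428  0.01458743] [-2.16560544  0.39046078  4.43624432] 0.12539266568831708 [[ 9.79251349e-01 -2.02649268e-01  2.62860508e-04]
 [-2.02649389e-01 -9.79251192e-01  5.72265624e-04]
 [ 1.41437256e-04 -6.13660406e-04 -9.99999802e-01]]
21.55 [ 0.53251702 -0.31200676  0.01460563] [-7.25790919e-01  5.13274754e-01  1.61235828e+00  6.65932272e-04
  1.01609518e+00 -5.22059090e-01] 0.1273193853332102 [-2.07729387  1.05553703  5.32549075]
```

View pics/l_scene_c.png

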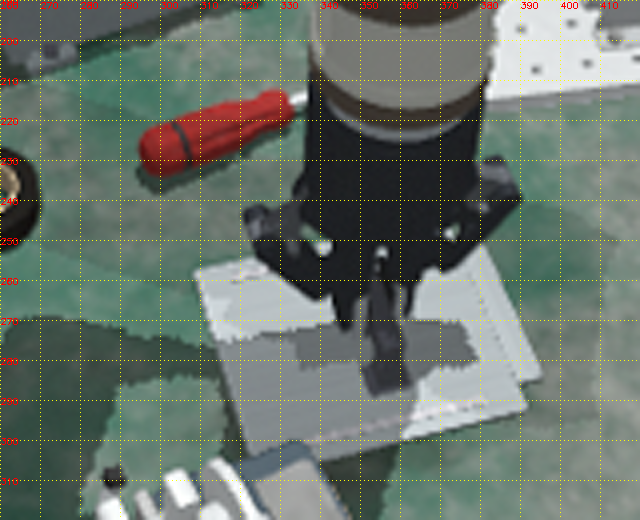

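```bash
cat >> h.py <<'E'
H=np.array([0.5294,0.0088,0.0])
B2=np.c_[[1,0,0],[0,-1,0],[0,0,-1.]]
def pp(xt,zt,phi,yoff=0.,h=.0146):
    a=np.radians(phi); Ry=Ro.from_euler('y',a).as_matrix()
    O=np.array([xt,yoff,zt])-Ry@[.075,0,0]
    return H+Rh@(O+Ry@[0,0,h]), Rh@Ry@B2
E
python3 - <<'E'
from h import *
print(getc())
p0,R0=getc()
print(pp(.045,.16,15),go(*pp(.045,.16,15)))
setc(p0+R0@[0,0,-.15],R0); print("after lift",go(*pp(.045,.17,15))); setc(p0,R0)
E
```

```text
(array([ 0.5323843 , -0.31217121,  0.01398698]), array([[ 9.79250287e-01, -2.02654569e-01,  2.85657163e-05],
       [-2.02654525e-01, -9.79249958e-01,  8.14324435e-04],
       [-1.37053591e-04, -8.03216408e-04, -9.99999668e-01]]))
(array([0.50573793, 0.00921302, 0.19351395]), array([[ 0.96577871, -0.01745241, -0.25877963],
       [-0.01685773, -0.9998477 ,  0.00451702],
       [-0.25881905,  0.        , -0.96592583]])) ([-0.0912, -0.3095, -0.1793], [-1.45, -14.95, -10.62])
after lift ([-0.0912, -0.3095, -0.0393], [-1.45, -14.95, -10.62])
```

Lift first, then carry slowly.

Request:
step_arm(gripper=[255, 255, 255, 255, 255, 255, 255, 255, 255, 255], travel=[[0, 0, -0.004], [0, 0, -0.012], [0, 0, -0.025], [0, 0, -0.042], [0, 0, -0.062], [0, 0, -0.082], [0, 0, -0.102], [0, 0, -0.122], [0, 0, -0.138], [0, 0, -0.15]], delta_rot=[[0, 0, 0], [0, 0, 0], [0, 0, 0], [0, 0, 0], [0, 0, 0], [0, 0, 0], [0, 0, 0], [0, 0, 0], [0, 0, 0], [0, 0, 0]])

```text
time: 22.55
eef_pos: [0.5329, -0.3124, 0.1667]
tcp_rot: [[0.979, -0.203, 0.002], [-0.203, -0.979, -0.001], [0.002, 0.0, -1.0]]
contact_force: [0.3, 0.0, -2.9]
grip_width: 0.129
```

Request:
step_arm(gripper=[255, 255, 255, 255, 255, 255, 255, 255, 255, 255], travel=[[-0.003, -0.01, -0.005], [-0.009, -0.03, -0.01], [-0.018, -0.06, -0.02], [-0.027, -0.09, -0.025], [-0.036, -0.12, -0.03], [-0.045, -0.15, -0.035], [-0.053, -0.18, -0.039], [-0.062, -0.21, -0.039], [-0.07, -0.237, -0.039], [-0.077, -0.262, -0.039]], delta_rot=[[0, 0, 0], [0, -1, -1], [-0.2, -2, -2], [-0.3, -3.5, -3], [-0.5, -5, -4], [-0.7, -7, -5], [-0.8, -9, -6], [-1, -11, -8], [-1.2, -13, -9], [-1.4, -15, -10.6]])

```text
time: 23.55
eef_pos: [0.5087, -0.0368, 0.2028]
tcp_rot: [[0.965, -0.015, -0.263], [-0.014, -1.0, 0.005], [-0.263, -0.002, -0.965]]
contact_force: [0.1, 0.4, -3.5]
grip_width: 0.126
```

```bash
python3 -c "
from h import *
moved([0,0,-.15],[0,0,0]);moved([-.077,-.262,-.039],[-1.4,-15,-10.6]);s=telemetry.state();print(getc()[0],s['eef_pos'],s['contact_force'],s['grip_width'],s['time'])
print(go(*pp(.045,.16,15)))"
```

```text
[ 0.51007213 -0.04015723  0.20320792] [ 0.50869285 -0.03675469  0.2028154 ] [ 0.12040323  0.43923788 -3.49040656] 0.12637985746610345 23.55
([-0.0025, -0.0493, 0.0108], [-0.05, 0.04, -0.02])
```

Request:
step_arm(gripper=[255, 255, 255, 255, 255, 255, 255, 255, 255], travel=[[0, -0.018, 0.002], [-0.001, -0.032, 0.005], [-0.002, -0.042, 0.008], [-0.0025, -0.047, 0.0108], [-0.0025, -0.0493, 0.0108], [-0.0025, -0.0493, 0.0108], [-0.0025, -0.0493, 0.0108], [-0.0025, -0.0493, 0.0108], [-0.0025, -0.0493, 0.0108]], delta_rot=[[0, 0, 0], [0, 0, 0], [0, 0, 0], [0, 0, 0], [0, 0, 0], [0, 0, 0], [0, 0, 0], [0, 0, 0], [0, 0, 0]])

```text
time: 24.45
eef_pos: [0.5059, 0.0091, 0.1938]
tcp_rot: [[0.966, -0.019, -0.259], [-0.018, -1.0, 0.006], [-0.259, -0.001, -0.966]]
contact_force: [-0.2, -0.6, -3.0]
grip_width: 0.126
```

```bash
python3 -c "
from h import *
moved([-.0025,-.0493,.0108],[0,0,0]);s=telemetry.state();print(getc(),s['eef_pos'],s['contact_force'],s['grip_width'],s['time'],s['tcp_rot'])"; python3 look.py m 190,140,110,130,5 210,50,150,140,4
```

```text
(array([0.50574265, 0.00923654, 0.1934667 ]), array([[ 9.65579844e-01, -1.79898014e-02, -2.59483971e-01],
       [-1.71636459e-02, -9.99837844e-01,  5.44932970e-03],
       [-2.59539927e-01, -8.08071912e-04, -9.65732040e-01]])) [0.50586758 0.00914311 0.19382132] [-0.17638994 -0.59742768 -2.96195982] 0.12598474390238806 24.45 [[ 9.65624399e-01 -1.86733999e-02 -2.59269790e-01]
 [-1.78539449e-02 -9.99825394e-01  5.51523792e-03]
 [-2.59327509e-01 -6.96659744e-04 -9.65789189e-01]]
24.55 [0.50580551 0.00929854 0.19377111] [-0.19337121  0.22348189  1.6192988  -0.04446828  1.55757585 -0.16863371] 0.13102513516194086 [ 0.6865871  -0.16303317 -3.8668277 ]
```

View pics/m_scene_c.png

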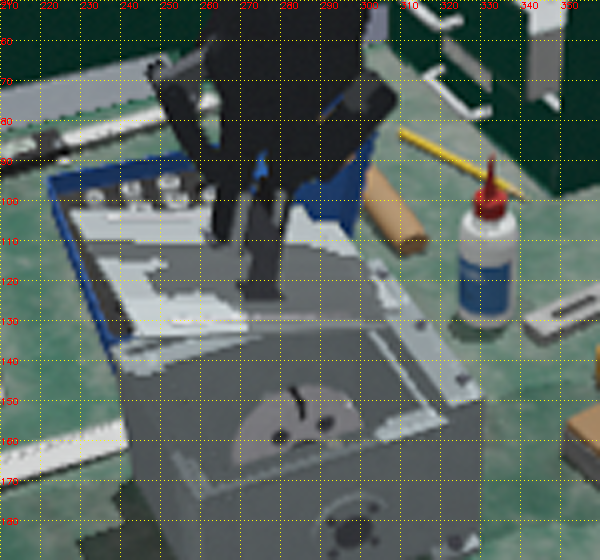

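View pics/m_top_c.png

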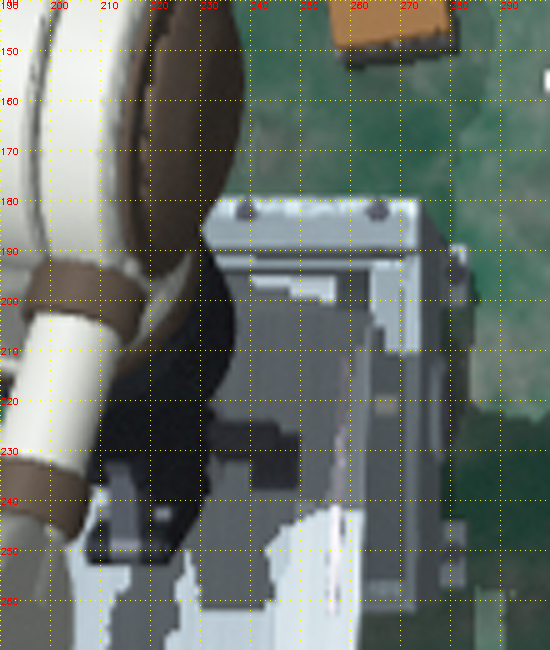

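```bash
cat > pc.py <<'E'
from h import *
def corners(h=.0146):
    s=telemetry.state(); p=s["eef_pos"];R=s["tcp_rot"]
    o=[]
    for l in [(75,45,4),(75,-45,4),(61,-45,4),(61,-60,4),(-75,-60,4),(0,-60,4),(0,-32,40),(-75,60,4),(61,60,4)]:
        q=p+R@(B2.T@(np.array(l)/1000-[0,0,h])); o.append((l,q))
    return o
if __name__=="__main__":
    t=cam("top");s=cam("scene")
    for l,q in corners(): print(l,q.round(4),proj(t,q).round(1),proj(s,q).round(1))
E
python3 pc.py; python3 - <<'E'
import cv2
a=cv2.imread('pics/m_top.png')[185:300,225:275]; cv2.imwrite('pics/m1.png',cv2.resize(cv2.convertScaleAbs(a,alpha=1.5),None,fx=5,fy=5,interpolation=0))
a=cv2.imread('pics/m_scene.png')[95:150,215:320]; cv2.imwrite('pics/m2.png',cv2.resize(cv2.convertScaleAbs(a,alpha=1.5),None,fx=7,fy=7,interpolation=0))
E
```

```text
(75, 45, 4) [0.5763 0.0532 0.1641] [210.1 194.9] [293.2 103.6]
(75, -45, 4) [ 0.5746 -0.0368  0.164 ] [256.6 195. ] [309.8 125.3]
(61, -45, 4) [ 0.5611 -0.0365  0.1676] [256.2 201.8] [304.  125.6]
(61, -60, 4) [ 0.5608 -0.0515  0.1676] [264.  201.8] [307.  129.5]
(-75, -60, 4) [ 0.4295 -0.0492  0.2029] [260.5 272. ] [245.2 132.2]
(0, -60, 4) [ 0.5019 -0.0505  0.1835] [262.5 232.2] [280.5 130.6]
(0, -32, 40) [ 0.5118 -0.0227  0.2182] [244.4 226.6] [278.5 107.8]
(-75, 60, 4) [0.4317 0.0708 0.203 ] [194.1 272. ] [226.7 100.5]
(61, 60, 4) [0.563  0.0684 0.1677] [201.6 201.6] [285.  100.3]
```

View pics/m1.png

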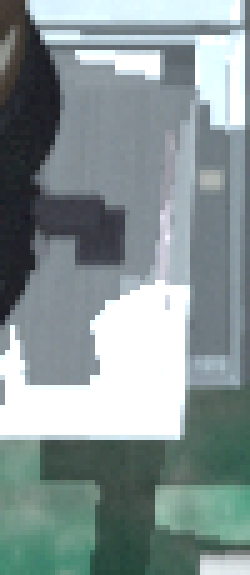

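View pics/m2.png

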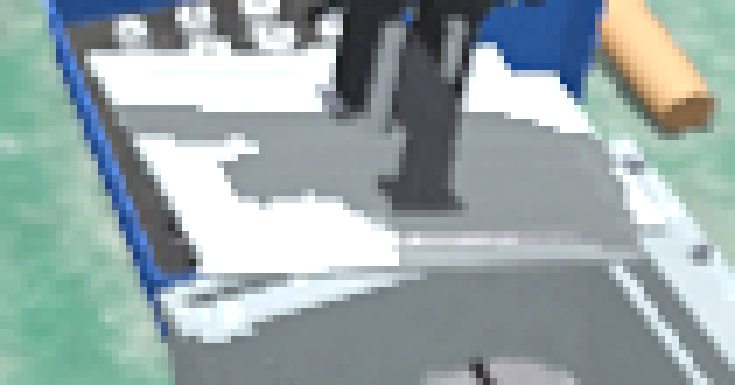

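```bash
python3 - <<'E'
from h import *
for xt,zt in [(.047,.15),(.049,.135),(.05,.12),(.05,.108),(.05,.1),(.05,.0965)]: print(go(*pp(xt,zt,15)))
print()
for xt in (.054,.058,.062,.066,.07,.074): print(go(*pp(xt,.0965,15)))
E
```

```text
([0.0045, 0.0, 0.0091], [-0.05, 0.04, -0.02])
([0.0103, 0.0, 0.0231], [-0.05, 0.04, -0.02])
([0.0152, 0.0001, 0.0373], [-0.05, 0.04, -0.02])
([0.0183, 0.0001, 0.0489], [-0.05, 0.04, -0.02])
([0.0204, 0.0001, 0.0566], [-0.05, 0.04, -0.02])
([0.0213, 0.0001, 0.06], [-0.05, 0.04, -0.02])

([0.0252, 0.0001, 0.0589], [-0.05, 0.04, -0.02])
([0.029, 0.0001, 0.0579], [-0.05, 0.04, -0.02])
([0.0329, 0.0001, 0.0569], [-0.05, 0.04, -0.02])
([0.0367, 0.0001, 0.0558], [-0.05, 0.04, -0.02])
([0.0406, 0.0001, 0.0548], [-0.05, 0.04, -0.02])
([0.0445, 0.0001, 0.0538], [-0.05, 0.04, -0.02])
```

Request:
step_arm(gripper=[255, 255, 255, 255, 255, 255, 255, 255, 255, 255], travel=[[0.0045, 0, 0.0091], [0.0103, 0, 0.0231], [0.0152, 0, 0.0373], [0.0183, 0, 0.0489], [0.0204, 0, 0.0566], [0.0213, 0, 0.06], [0.0213, 0, 0.06], [0.0213, 0, 0.06], [0.0213, 0, 0.06], [0.0213, 0, 0.06]], delta_rot=[[0, 0, 0], [0, 0, 0], [0, 0, 0], [0, 0, 0], [0, 0, 0], [0, 0, 0], [0, 0, 0], [0, 0, 0], [0, 0, 0], [0, 0, 0]])

```text
time: 25.65
eef_pos: [0.5111, 0.0095, 0.1308]
tcp_rot: [[0.966, -0.018, -0.258], [-0.017, -1.0, 0.005], [-0.258, -0.001, -0.966]]
contact_force: [-0.5, 0.3, -3.5]
grip_width: 0.128
```

```bash
python3 -c "
from h import *
moved([.0213,0,.06],[0,0,0]);s=telemetry.state();print(getc()[0],s['eef_pos'],s['contact_force'],s['grip_width'],s['time'])"; python3 look.py n 190,140,110,130,5 210,50,150,140,4;python3 pc.py
python3 - <<'E'
import cv2
a=cv2.imread('pics/n_top.png')[175:290,225:285]; cv2.imwrite('pics/n1.png',cv2.resize(cv2.convertScaleAbs(a,alpha=1.5),None,fx=5,fy=5,interpolation=0))
a=cv2.imread('pics/n_scene.png')[95:180,235:340]; cv2.imwrite('pics/n2.png',cv2.resize(cv2.convertScaleAbs(a,alpha=1.5),None,fx=7,fy=7,interpolation=0))
E
```

```text
[0.51074046 0.00919792 0.12999457] [0.51114932 0.0094648  0.13083748] [-0.48024626  0.31800281 -3.52171361] 0.12817724708669073 25.65
25.75 [0.5109924  0.00947974 0.1306227 ] [-0.1913219   0.30352089  1.65508002 -0.04434309  1.44126214 -0.1619327 ] 0.129574989747668 [-0.1327368  -0.15553944 -2.68659585]
(75, 45, 4) [0.5814 0.0533 0.1008] [217.9 195.8] [296.1 125.7]
(75, -45, 4) [ 0.5797 -0.0367  0.1007] [260.8 196. ] [312.1 147.6]
(61, -45, 4) [ 0.5662 -0.0365  0.1044] [260.5 202.2] [306.6 148. ]
(61, -60, 4) [ 0.5659 -0.0515  0.1044] [267.7 202.2] [309.4 151.9]
(-75, -60, 4) [ 0.4346 -0.0491  0.1396] [264.8 266.7] [251.3 156.3]
(0, -60, 4) [ 0.507  -0.0504  0.1202] [266.4 230.2] [284.4 153.8]
(0, -32, 40) [ 0.5169 -0.0226  0.155 ] [250. 225.] [282.6 132.4]
(-75, 60, 4) [0.4368 0.0708 0.1397] [203.8 266.7] [233.2 124.4]
(61, 60, 4) [0.5681 0.0685 0.1045] [210.1 202.1] [288.3 122.5]
```

View pics/n1.png

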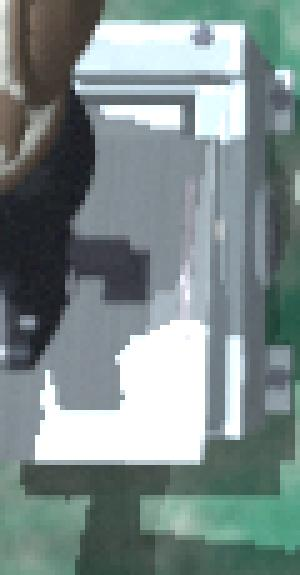

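View pics/n2.png

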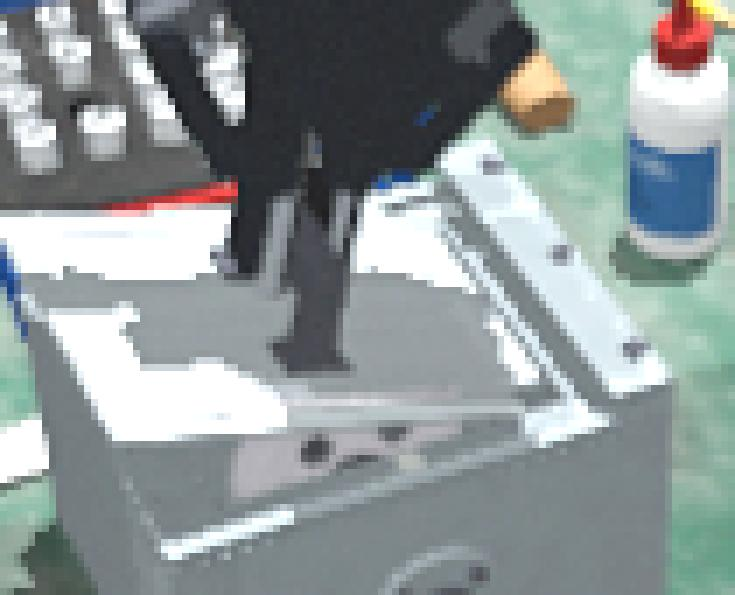

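```bash
python3 - <<'E'
from h import *
for xt,zt in ((.053,.0957),(.057,.0957),(.061,.0957),(.065,.0957),(.069,.0957),(.072,.0957),(.074,.0957)): print(go(*pp(xt,zt,15)))
E
```

```text
([0.0031, 0.0001, -0.0], [-0.05, 0.04, -0.02])
([0.007, 0.0001, -0.0011], [-0.05, 0.04, -0.02])
([0.0108, 0.0001, -0.0021], [-0.05, 0.04, -0.02])
([0.0147, 0.0001, -0.0031], [-0.05, 0.04, -0.02])
([0.0185, 0.0001, -0.0042], [-0.05, 0.04, -0.02])
([0.0214, 0.0001, -0.005], [-0.05, 0.04, -0.02])
([0.0234, 0.0001, -0.0055], [-0.05, 0.04, -0.02])
```

Request:
step_arm(gripper=[255, 255, 255, 255, 255, 255, 255, 255, 255, 255], travel=[[0.0031, 0, 0], [0.007, 0, -0.0011], [0.0108, 0, -0.0021], [0.0147, 0, -0.0031], [0.0185, 0, -0.0042], [0.0214, 0, -0.005], [0.0234, 0, -0.0055], [0.0234, 0, -0.0055], [0.0234, 0, -0.0055], [0.0234, 0, -0.0055]], delta_rot=[[0, 0, 0], [0, 0, 0], [0, 0, 0], [0, 0, 0], [0, 0, 0], [0, 0, 0], [0, 0, 0], [0, 0, 0], [0, 0, 0], [0, 0, 0]])

```text
time: 26.85
eef_pos: [0.5346, 0.0091, 0.1295]
tcp_rot: [[0.966, -0.018, -0.26], [-0.017, -1.0, 0.005], [-0.26, -0.001, -0.966]]
contact_force: [0.3, -0.0, -1.8]
grip_width: 0.129
```

```bash
python3 -c "
from h import *
moved([.0234,0,-.0055],[0,0,0]);s=telemetry.state();print(getc()[0],s['eef_pos'],s['contact_force'],s['wrist_torque'],s['grip_width'],s['time'])"; python3 look.py o 190,140,110,130,5 210,50,150,140,4;python3 pc.py
python3 - <<'E'
import cv2
a=cv2.imread('pics/o_top.png')[175:290,225:285]; cv2.imwrite('pics/n1.png',cv2.resize(cv2.convertScaleAbs(a,alpha=1.5),None,fx=5,fy=5,interpolation=0))
a=cv2.imread('pics/o_scene.png')[95:180,235:340]; cv2.imwrite('pics/n2.png',cv2.resize(cv2.convertScaleAbs(a,alpha=1.5),None,fx=7,fy=7,interpolation=0))
from h import *
for z,ph in ((.0957,13),(.0955,11),(.0953,9),(.095,7),(.0947,5),(.0944,3.5),(.094,2)): print(go(*pp(.074,z,ph)))
E
```

```text
[0.53476219 0.00876632 0.12923287] [0.5346355  0.00910995 0.12946847] [ 0.26921988 -0.0023093  -1.82315254] [-0.02195591 -0.30521402  0.03402062] 0.12930702355070478 26.85
26.95 [0.53464469 0.00912366 0.1294915 ] [-0.1844121   0.36180294  1.58356532 -0.0425143   1.45562589 -0.15608143] 0.12885967178188 [ 0.50646059 -0.71540365 -3.18315171]
(75, 45, 4) [0.6052 0.0529 0.0998] [218.3 184.7] [305.2 123.5]
(75, -45, 4) [ 0.6035 -0.0371  0.0998] [261.  184.8] [321.6 145.1]
(61, -45, 4) [ 0.59   -0.0369  0.1034] [260.7 191. ] [316.2 145.5]
(61, -60, 4) [ 0.5898 -0.0519  0.1034] [267.9 191. ] [319.1 149.3]
(-75, -60, 4) [ 0.4584 -0.0495  0.1387] [265.  254.6] [262.3 153.4]
(0, -60, 4) [ 0.5309 -0.0508  0.1192] [266.6 218.6] [294.7 151.1]
(0, -32, 40) [ 0.5407 -0.023   0.154 ] [250.3 212.9] [292.9 129.8]
(-75, 60, 4) [0.4606 0.0704 0.1388] [204.2 254.5] [243.5 122. ]
(61, 60, 4) [0.5919 0.0681 0.1035] [210.5 190.8] [297.5 120.3]
([-0.0005, 0.0001, 0.0027], [-0.05, 2.04, -0.02])
([-0.0008, 0.0001, 0.0055], [-0.05, 4.04, -0.02])
([-0.001, 0.0001, 0.0083], [-0.05, 6.04, -0.02])
([-0.0011, 0.0001, 0.0113], [-0.05, 8.04, -0.02])
([-0.0011, 0.0001, 0.0142], [-0.05, 10.04, -0.02])
([-0.0011, 0.0001, 0.0165], [-0.05, 11.54, -0.02])
([-0.0009, 0.0001, 0.0189], [-0.05, 13.04, -0.02])
```

View pics/n1.png

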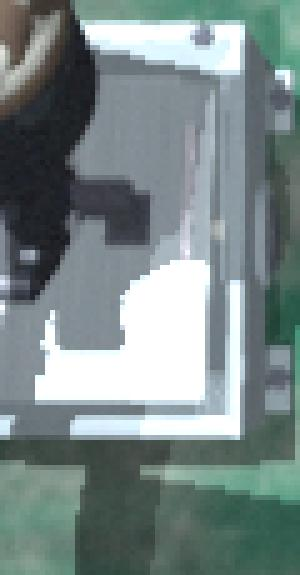

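View pics/n2.png

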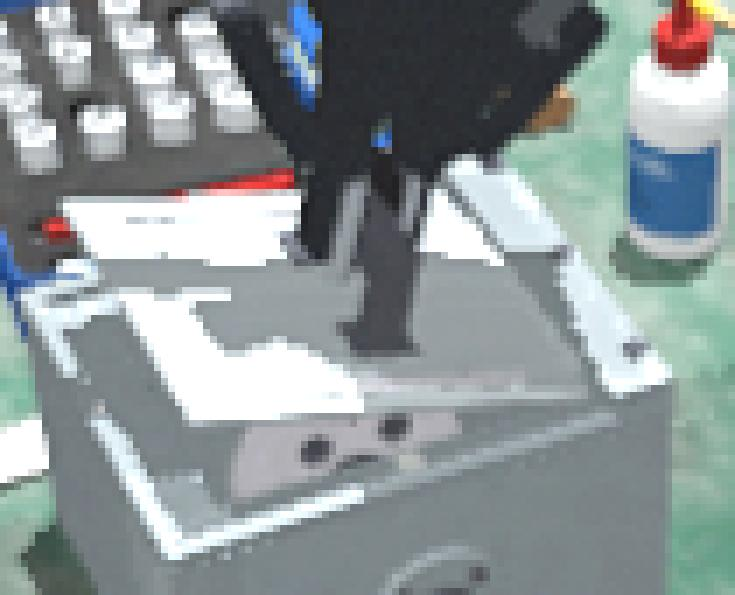

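Request:
step_arm(gripper=[255, 255, 255, 255, 255, 255, 255, 255, 255, 255], travel=[[-0.0003, 0, 0.0013], [-0.0005, 0, 0.0027], [-0.0007, 0, 0.0041], [-0.0008, 0, 0.0055], [-0.0009, 0, 0.0069], [-0.001, 0, 0.0083], [-0.0011, 0, 0.0098], [-0.0011, 0, 0.0113], [-0.0011, 0, 0.0128], [-0.0011, 0, 0.0142]], delta_rot=[[0, 1, 0], [0, 2, 0], [0, 3, 0], [0, 4, 0], [0, 5, 0], [0, 6, 0], [0, 7, 0], [0, 8, 0], [0, 9, 0], [0, 10, 0]])

```text
time: 28.05
eef_pos: [0.5299, 0.0092, 0.1159]
tcp_rot: [[0.996, -0.018, -0.087], [-0.018, -1.0, 0.002], [-0.087, -0.001, -0.996]]
contact_force: [0.5, -0.2, -2.5]
grip_width: 0.132
```

```bash
python3 -c "
from h import *
moved([-.0011,0,.0142],[0,10,0]);s=telemetry.state();print(getc(),s['eef_pos'],s['tcp_rot'],s['contact_force'],s['wrist_torque'],s['grip_width'],s['time'])
for z,ph in ((.0947,4),(.0945,3),(.0943,2),(.0941,1),(.094,.5),(.094,0),(.0935,0),(.093,0)): print(z,ph,go(*pp(.074,z,ph)))"
```

```text
(array([0.53001538, 0.00886258, 0.11580497]), array([[ 9.95969436e-01, -1.79898014e-02, -8.78706463e-02],
       [-1.78491578e-02, -9.99837844e-01,  2.38610630e-03],
       [-8.78993231e-02, -8.08071912e-04, -9.96129036e-01]])) [0.52993835 0.0092091  0.11591983] [[ 9.96084715e-01 -1.80042361e-02 -8.65510728e-02]
 [-1.78657762e-02 -9.99837576e-01  2.37414894e-03]
 [-8.65797595e-02 -8.18551370e-04 -9.96244586e-01]] [ 0.50665885 -0.22330048 -2.51812568] [-0.0157924  -0.04435346 -0.0245352 ] 0.13162998962391223 28.05
0.0947 4 ([-0.0003, 0.0001, 0.0013], [-0.05, 1.04, -0.03])
0.0945 3 ([-0.0005, 0.0001, 0.0029], [-0.05, 2.04, -0.03])
0.0943 2 ([-0.0007, 0.0001, 0.0044], [-0.05, 3.04, -0.03])
0.0941 1 ([-0.0008, 0.0001, 0.0059], [-0.05, 4.04, -0.03])
0.094 0.5 ([-0.0009, 0.0001, 0.0067], [-0.05, 4.54, -0.03])
0.094 0 ([-0.001, 0.0001, 0.0073], [-0.05, 5.04, -0.03])
0.0935 0 ([-0.0009, 0.0001, 0.0078], [-0.05, 5.04, -0.03])
0.093 0 ([-0.0009, 0.0001, 0.0083], [-0.05, 5.04, -0.03])
```

Request:
step_arm(gripper=[255, 255, 255, 255, 255, 255, 255, 255, 255, 255], travel=[[-0.0002, 0, 0.0007], [-0.0003, 0, 0.0013], [-0.0004, 0, 0.0021], [-0.0005, 0, 0.0029], [-0.0006, 0, 0.0036], [-0.0007, 0, 0.0044], [-0.0008, 0, 0.0051], [-0.0008, 0, 0.0059], [-0.0009, 0, 0.0067], [-0.001, 0, 0.0073]], delta_rot=[[0, 0.5, 0], [0, 1, 0], [0, 1.5, 0], [0, 2, 0], [0, 2.5, 0], [0, 3, 0], [0, 3.5, 0], [0, 4, 0], [0, 4.5, 0], [0, 5, 0]])

```text
time: 29.05
eef_pos: [0.5283, 0.0092, 0.1088]
tcp_rot: [[1.0, -0.018, -0.0], [-0.018, -1.0, 0.001], [-0.0, -0.001, -1.0]]
contact_force: [0.1, -0.1, -3.5]
grip_width: 0.125
```

```bash
python3 -c "
from h import *
moved([-.001,0,.0073],[0,5,0]);s=telemetry.state();print(getc(),s['eef_pos'],s['tcp_rot'],s['contact_force'],s['wrist_torque'],s['grip_width'],s['time'])
"; python3 look.py p 190,140,110,130,5 210,50,150,140,4;python3 pc.py
python3 - <<'E'
import cv2
a=cv2.imread('pics/p_top.png')[175:290,225:285]; cv2.imwrite('pics/n1.png',cv2.resize(cv2.convertScaleAbs(a,alpha=1.5),None,fx=5,fy=5,interpolation=0))
a=cv2.imread('pics/p_scene.png')[95:180,235:340]; cv2.imwrite('pics/n2.png',cv2.resize(cv2.convertScaleAbs(a,alpha=1.5),None,fx=7,fy=7,interpolation=0))
E
```

```text
(array([0.52837796, 0.00889784, 0.10862112]), array([[ 9.99837903e-01, -1.79898014e-02, -7.31816010e-04],
       [-1.79891992e-02, -9.99837844e-01,  8.21369838e-04],
       [-7.46473622e-04, -8.08071912e-04, -9.99999395e-01]])) [0.52833279 0.00924984 0.1087946 ] [[ 9.99838848e-01 -1.79516739e-02 -1.21624004e-04]
 [-1.79515717e-02 -9.99838541e-01  7.95042751e-04]
 [-1.35876715e-04 -7.92731286e-04 -9.99999677e-01]] [ 0.14325267 -0.10249623 -3.4908116 ] [-0.02257452 -0.01408397  0.04565866] 0.12544627441101502 29.05
29.15 [0.52804407 0.00929746 0.10872725] [-2.11853081e-01  1.69784657e-01  1.84051046e+00  8.04418618e-04
  1.13233671e+00 -1.94151590e-01] 0.12808186215833445 [-0.79951428 -0.684247   -3.93925105]
(75, 45, 4) [0.6041 0.0529 0.0983] [218.5 185.2] [304.8 124.2]
(75, -45, 4) [ 0.6025 -0.0371  0.0982] [261.1 185.4] [321.2 145.8]
(61, -45, 4) [ 0.5885 -0.0369  0.0982] [261. 192.] [315.6 147.4]
(61, -60, 4) [ 0.5882 -0.0519  0.0982] [268.1 192. ] [318.5 151.3]
(-75, -60, 4) [ 0.4523 -0.0494  0.0983] [267.3 256.8] [261.2 168.7]
(0, -60, 4) [ 0.5273 -0.0508  0.0983] [267.8 220.8] [293.5 158.9]
(0, -32, 40) [ 0.5278 -0.0228  0.1343] [251.8 219.9] [287.8 138.7]
(-75, 60, 4) [0.4544 0.0706 0.0984] [209.5 256.8] [243.1 137. ]
(61, 60, 4) [0.5904 0.0681 0.0983] [211.2 191.8] [297.  122.2]
```

View pics/n1.png

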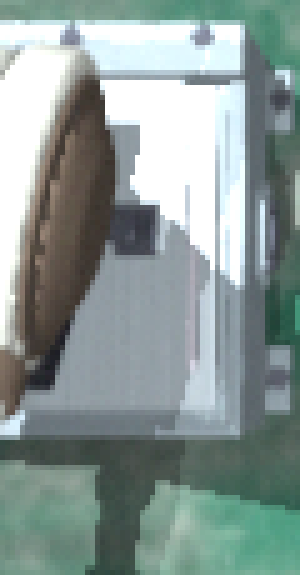

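View pics/n2.png

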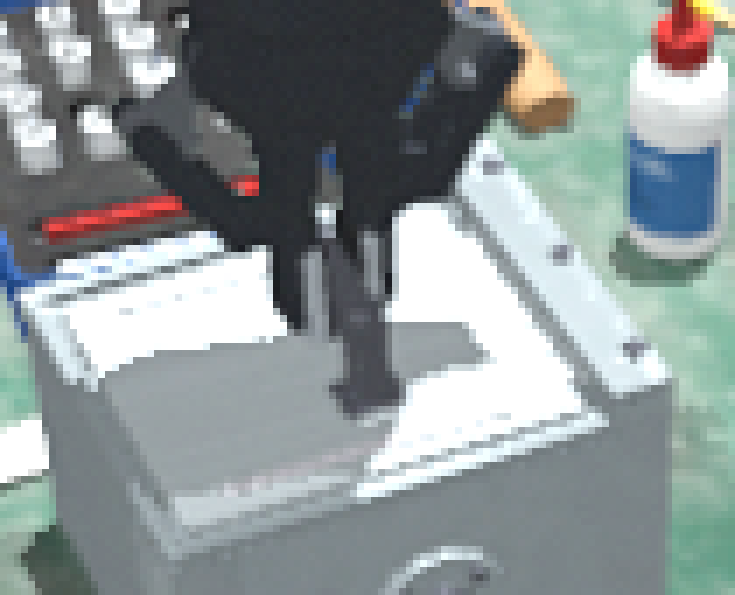

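Request:
step_arm(gripper=[255, 255, 255, 255, 255, 255], travel=[[0, 0, 0.0002], [0, 0, 0.0004], [0, 0, 0.0006], [0, 0, 0.0008], [0, 0, 0.001], [0, 0, 0.001]], delta_rot=[[0, 0, 0], [0, 0, 0], [0, 0, 0], [0, 0, 0], [0, 0, 0], [0, 0, 0]])

```text
time: 29.85
eef_pos: [0.5285, 0.0092, 0.1085]
tcp_rot: [[1.0, -0.018, -0.001], [-0.018, -1.0, 0.001], [-0.001, -0.001, -1.0]]
contact_force: [-3.8, 1.0, 5.6]
grip_width: 0.127
```

Request:
step_arm(gripper=[240, 225, 215, 205, 195, 180, 165, 150, 150, 150], travel=[[0, 0, -0.0006], [0, 0, -0.0006], [0, 0, -0.0006], [0, 0, -0.0006], [0, 0, -0.0006], [0, 0, -0.0006], [0, 0, -0.0006], [0, 0, -0.0006], [0, 0, -0.0006], [0, 0, -0.0006]], delta_rot=[[0, 0, 0], [0, 0, 0], [0, 0, 0], [0, 0, 0], [0, 0, 0], [0, 0, 0], [0, 0, 0], [0, 0, 0], [0, 0, 0], [0, 0, 0]])

```text
time: 30.85
eef_pos: [0.5284, 0.0092, 0.1085]
tcp_rot: [[1.0, -0.018, -0.001], [-0.018, -1.0, 0.001], [-0.001, -0.001, -1.0]]
contact_force: [-0.1, 0.9, 0.2]
grip_width: 0.412
```

```bash
python3 -c "
from h import *
moved([0,0,.0004],[0,0,0]);s=telemetry.state();print(getc()[0],s['eef_pos'],s['contact_force'],s['grip_width'],s['time'])"
python3 look.py q 190,140,110,130,5 230,90,110,100,6
```

```text
[0.52837766 0.00889817 0.10822112] [0.52839116 0.00924291 0.1084758 ] [-0.09729228  0.86546739  0.20399623] 0.4116046708290539 30.85
30.95 [0.52839665 0.00921827 0.1084856 ] [-2.11822667e-01  1.70842530e-01  1.83983627e+00  7.36146437e-04
  1.13174261e+00 -1.94114111e-01] 0.4090755742786942 [-0.11077672 -0.12011569 -0.3164374 ]
```

View pics/q_scene_c.png

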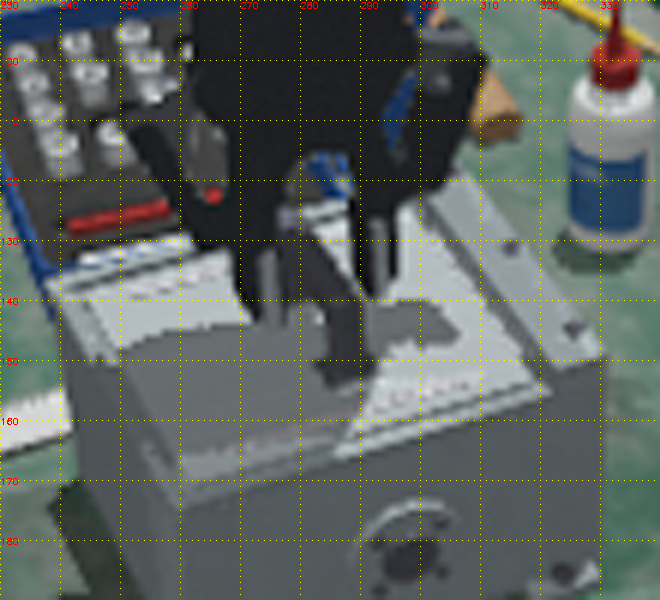

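The fingers are clear of the bar and force is about 0. I'll retract upward, then back toward the robot and aside.

Request:
step_arm(gripper=[150, 150, 150, 150, 150, 150, 150, 150, 150, 150], travel=[[0, 0, -0.006], [0, 0, -0.018], [0, 0, -0.035], [0, 0, -0.055], [0, 0, -0.08], [0, 0, -0.1], [0, 0.03, -0.11], [0, 0.07, -0.12], [0, 0.11, -0.12], [0, 0.15, -0.12]], delta_rot=[[0, 0, 0], [0, 0, 0], [0, 0, 0], [0, 0, 0], [0, 0, 0], [0, 0, 0], [0, 0, 0], [0, 0, 0], [0, 0, 0], [0, 0, 0]])

```text
time: 31.95
eef_pos: [0.5262, -0.1425, 0.2304]
tcp_rot: [[1.0, -0.018, 0.002], [-0.018, -1.0, -0.001], [0.002, 0.001, -1.0]]
contact_force: [-0.2, -0.3, -0.1]
grip_width: 0.408
```

Request:
step_arm(gripper=[150, 150, 150, 150, 150, 150], travel=[[0, 0.03, 0], [0, 0.06, 0], [0, 0.1, 0], [0, 0.13, 0], [0, 0.15, 0], [0, 0.15, 0]], delta_rot=[[0, 0, 0], [0, 0, 0], [0, 0, 0], [0, 0, 0], [0, 0, 0], [0, 0, 0]])

```text
time: 32.55
eef_pos: [0.5229, -0.293, 0.2289]
tcp_rot: [[1.0, -0.021, -0.0], [-0.021, -1.0, -0.0], [-0.0, 0.0, -1.0]]
contact_force: [1.1, 1.2, -0.3]
grip_width: 0.408
```

```bash
python3 look.py r 195,165,95,110,5 230,90,110,100,6
```

```text
32.65 [ 0.52319555 -0.29028634  0.22859419] [-7.08714489e-01  2.20906272e-01  1.53082891e+00  8.02158189e-04
  1.39113896e+00 -6.90731705e-01] 0.410566652605393 [-0.87265928  0.55099106 -0.51047899]
```

View pics/r_scene_c.png

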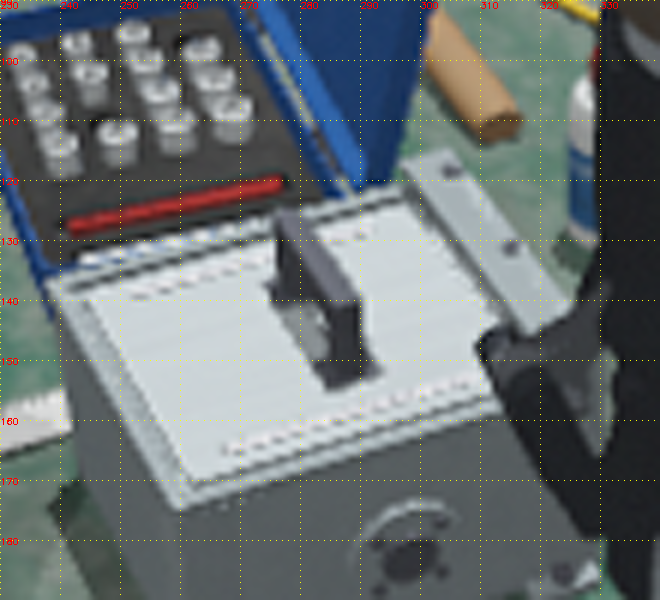

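View pics/r_top_c.png

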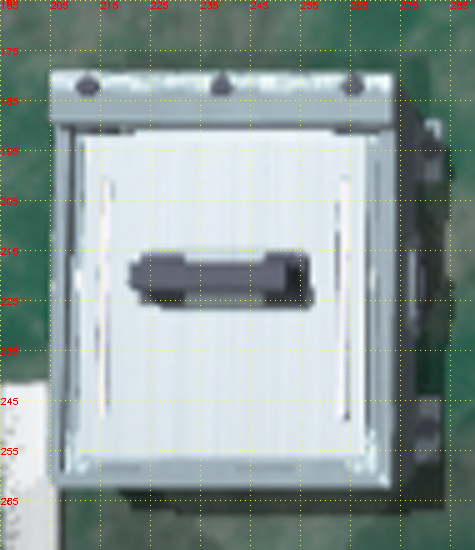

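The panel lies flat inside the rim with the tongue under the lip, and the arm is clear of it. I'm handing the job in.

```bash
python3 -c "
from workcell import workorder
print(workorder.close_job())"
```

```text
the job is handed in; nothing more can be done
None
```

I turned the flywheel until its line stood at the top, fitted the panel tongue-first, let go of it and handed the job in. The clock read about 33 s of the 72 s allowed.

- **Wheel:** I turned it in several gripped strokes plus a correction of about 2°. My last top-view measurement put the line at row 220.55 against 220.6 predicted for the very top, which is within about half a degree. The panel now hides the line, so I could not look at it again after fitting. Nothing touched the wheel after that measurement.
- **Panel:** I held it tilted 15° and slid the tongue about 10 mm under the lip with no contact force. I then turned the front edge down in small steps, and the panel met the seat at about 6 N. The underside measured 93.9 mm high against the seat's 94 mm.
- **Last pictures:** After release, the panel lies flat inside the rim with its front edge clear of the front rim and the tongue under the lip. The gripper is about 0.3 m away and touching nothing.
- **A disagreement:** The two cameras differed by 2–4 mm on the housing's position. The gripper's contact with the wheel agreed with the top camera, so I used that one.

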